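# Load the preheat station and start its timer

## Task

Load the mould shop's preheat station: slide the finished pot (green lid) onto the blue ring and each fresh pot (black knob) onto a red ring of its own, all centred on their rings and without ever lifting a pot off the hot plate; and put each blue aluminium insert into a bay of the fixture, flat on the bed and pushed fully home against both its yellow stops (far fence and side rib). Only when all of that is in place, press the timer's red plunger down to its stop and let it come back up; leave everything as placed and do not disturb the other things on the bench.

Things in the scene. Friction and masses are not known exactly. Their poses are not given: they have to be found in the camera images.
- hotplate: dark flat-topped hot plate fixed to the table, 255 mm (its x) by 365 mm (its y), 30 mm high; origin under its centre on the table. On it six painted rings in two rows of three, 112 mm apart both ways: the nearer row (plate x -56 mm) are white waiting rings (at plate y -112, 0, +112 mm), the farther row (+56 mm) holds two red rings and one blue in varying order
- donepot: the finished pot, with GREEN lid and knob, standing on the plate; low steel pan 88 mm across and 34 mm tall, flat lid (fixed to it) to 40 mm, on the lid an upright round knob 28 mm across and 32 mm tall (total 72 mm), two small lugs reaching 48 mm from the axis at 27 mm height; about 0.55 kg. Origin: centre of the underside, z up
- pot1: a fresh pot, with bare metal lid and black knob (may be absent); low steel pan 88 mm across and 34 mm tall, flat lid (fixed to it) to 40 mm, on the lid an upright round knob 28 mm across and 32 mm tall (total 72 mm), two small lugs reaching 48 mm from the axis at 27 mm height; about 0.55 kg. Origin: centre of the underside, z up
- pot2: a fresh pot, with bare metal lid and black knob (may be absent); low steel pan 88 mm across and 34 mm tall, flat lid (fixed to it) to 40 mm, on the lid an upright round knob 28 mm across and 32 mm tall (total 72 mm), two small lugs reaching 48 mm from the axis at 27 mm height; about 0.55 kg. Origin: centre of the underside, z up
- pot3: a fresh pot, with bare metal lid and black knob (may be absent); low steel pan 88 mm across and 34 mm tall, flat lid (fixed to it) to 40 mm, on the lid an upright round knob 28 mm across and 32 mm tall (total 72 mm), two small lugs reaching 48 mm from the axis at 27 mm height; about 0.55 kg. Origin: centre of the underside, z up
- cool: blue cooling ring (53 mm outer, 45 mm inner radius) painted on the hot plate's top; origin: its centre, at the level of the plate's top
- hot1: red heating ring (53 mm outer, 45 mm inner radius) painted on the hot plate's top; origin: its centre, at the level of the plate's top
- hot2: red heating ring (53 mm outer, 45 mm inner radius) painted on the hot plate's top; origin: its centre, at the level of the plate's top
- fixture: fixture fixed to the table: dark steel bed 125 (x) by 250 (y) by 12 mm, origin under its centre on the table. Yellow stops 15 mm tall on it: a fence along the whole far side (face at x = +45 mm, looking to -x) and three ribs 8 mm thick, x from -25 to +25 mm, whose +y faces are at y = -101, -25 and +51 mm. Each rib with the fence makes a bay for one insert, long side along x
- bay1 (a point): where the origin of an insert lies when it is home in this bay, against fence (+x) and rib (-y): on the bed's top, 40 mm before the fence and 25 mm from the rib; axes as the fixture's
- bay2 (a point): where the origin of an insert lies when it is home in this bay, against fence (+x) and rib (-y): on the bed's top, 40 mm before the fence and 25 mm from the rib; axes as the fixture's
- bay3 (a point): where the origin of an insert lies when it is home in this bay, against fence (+x) and rib (-y): on the bed's top, 40 mm before the fence and 25 mm from the rib; axes as the fixture's
- insert1: blue-anodised aluminium mould insert (may be absent; all alike, either way round will do): flat block 80 mm (x) by 50 mm (y) by 22 mm, on its top a brass lifting tab 40 mm (x) by 16 mm (y) in the middle, up to 54 mm above the underside; about 0.35 kg; origin: centre of the underside, z up
- insert2: blue-anodised aluminium mould insert (may be absent; all alike, either way round will do): flat block 80 mm (x) by 50 mm (y) by 22 mm, on its top a brass lifting tab 40 mm (x) by 16 mm (y) in the middle, up to 54 mm above the underside; about 0.35 kg; origin: centre of the underside, z up
- insert3: blue-anodised aluminium mould insert (may be absent; all alike, either way round will do): flat block 80 mm (x) by 50 mm (y) by 22 mm, on its top a brass lifting tab 40 mm (x) by 16 mm (y) in the middle, up to 54 mm above the underside; about 0.35 kg; origin: centre of the underside, z up
- plunger (a joint): the timer's red spring plunger: 0 when up, 0.015 (m) at its stop; full travel takes about 7 N
- plunger_top (a point): centre of the top of the plunger's red head (42 mm across), which stands 83 mm above the table when up, on a grey timer box 75 by 70 mm, 45 mm high
- screwdriver: bystander, to be left alone: screwdriver lying on the table
- wrench: bystander, to be left alone: wrench lying on the table
- spray: bystander, to be left alone: spray bottle, 52 mm across, 150 mm tall
- jar: bystander, to be left alone: small amber jar, 44 mm across, 55 mm tall
- mug: bystander, to be left alone: blue mug, 76 mm across, 85 mm tall
- carton: bystander, to be left alone: cardboard carton 70 x 120 x 50 mm
- hammer: bystander, to be left alone: hammer lying on the table
Things that resemble listed ones, but are neither listed nor needed, are in the scene too. What is shaped like the pot2 but pink or purple is not meant. Leave any purple look-alike of the pot1 alone.

How it is judged (in metres and radians):
On the way, in this order (a step that is already met when the one before it is completed fails the run):
1. all pots are on their rings and all inserts are home in the fixture (horizontal distance between donepot and cool below 0.012 m and (horizontal distance between pot1 and hot1 below 0.012 m or horizontal distance between pot1 and hot2 below 0.012 m) and (horizontal distance between pot2 and hot1 below 0.012 m or horizontal distance between pot2 and hot2 below 0.012 m) and (horizontal distance between pot3 and hot1 below 0.012 m or horizontal distance between pot3 and hot2 below 0.012 m) and ((x of insert1 in the frame of bay1 between -0.003 and 0.003 m and y of insert1 in the frame of bay1 between -0.003 and 0.003 m and z of insert1 in the frame of bay1 between -0.004 and 0.004 m and angle between the x axis of insert1 and the x axis of fixture, either way round below 0.04 rad) or (x of insert1 in the frame of bay2 between -0.003 and 0.003 m and y of insert1 in the frame of bay2 between -0.003 and 0.003 m and z of insert1 in the frame of bay2 between -0.004 and 0.004 m and angle between the x axis of insert1 and the x axis of fixture, either way round below 0.04 rad) or (x of insert1 in the frame of bay3 between -0.003 and 0.003 m and y of insert1 in the frame of bay3 between -0.003 and 0.003 m and z of insert1 in the frame of bay3 between -0.004 and 0.004 m and angle between the x axis of insert1 and the x axis of fixture, either way round below 0.04 rad)) and ((x of insert2 in the frame of bay1 between -0.003 and 0.003 m and y of insert2 in the frame of bay1 between -0.003 and 0.003 m and z of insert2 in the frame of bay1 between -0.004 and 0.004 m and angle between the x axis of insert2 and the x axis of fixture, either way round below 0.04 rad) or (x of insert2 in the frame of bay2 between -0.003 and 0.003 m and y of insert2 in the frame of bay2 between -0.003 and 0.003 m and z of insert2 in the frame of bay2 between -0.004 and 0.004 m and angle between the x axis of insert2 and the x axis of fixture, either way round below 0.04 rad) or (x of insert2 in the frame of bay3 between -0.003 and 0.003 m and y of insert2 in the frame of bay3 between -0.003 and 0.003 m and z of insert2 in the frame of bay3 between -0.004 and 0.004 m and angle between the x axis of insert2 and the x axis of fixture, either way round below 0.04 rad)) and ((x of insert3 in the frame of bay1 between -0.003 and 0.003 m and y of insert3 in the frame of bay1 between -0.003 and 0.003 m and z of insert3 in the frame of bay1 between -0.004 and 0.004 m and angle between the x axis of insert3 and the x axis of fixture, either way round below 0.04 rad) or (x of insert3 in the frame of bay2 between -0.003 and 0.003 m and y of insert3 in the frame of bay2 between -0.003 and 0.003 m and z of insert3 in the frame of bay2 between -0.004 and 0.004 m and angle between the x axis of insert3 and the x axis of fixture, either way round below 0.04 rad) or (x of insert3 in the frame of bay3 between -0.003 and 0.003 m and y of insert3 in the frame of bay3 between -0.003 and 0.003 m and z of insert3 in the frame of bay3 between -0.004 and 0.004 m and angle between the x axis of insert3 and the x axis of fixture, either way round below 0.04 rad))), for 0.2 s.
2. the plunger is pressed to its stop (value of joint plunger above 0.0135 m), for 0.1 s.
At the end, for the whole second after the job is handed in: The green-lidded pot stands within 12 mm of the blue ring's centre, each fresh pot within 12 mm of a red ring's centre, each insert flat in a bay within 3 mm of touching both stops and square within 0.04 rad, all at rest; the plunger has been pressed to its stop after that and is up again (all of step 1 and value of joint plunger below 0.003 m and linear speed of each of donepot, pot1, pot2, pot3, insert1, insert2, insert3 below 0.02 m/s).
It fails at once if a pot is lifted more than 10 mm off the hot plate or tipped over (z of any of donepot, pot1, pot2, pot3 in the frame of hotplate above 0.04 m or angle between any of donepot, pot1, pot2, pot3's own z axis and vertical above 0.4 rad).
It fails at once if another thing on the bench is moved by more than 5 cm (distance of any of screwdriver, wrench, spray, jar, mug, carton, hammer from where it was at the start of the episode above 0.05 m).
Of pot1, pot2, pot3 only 2 to 2 are there at a start; the rules pass over those that are not, and their reading is None.
Of insert1, insert2, insert3 only 2 to 3 are there at a start; the rules pass over those that are not, and their reading is None.
At some moment in a run one of donepot, pot1, pot2, pot3, insert1, insert2, insert3 may be knocked a few centimetres aside while the robot is not near it.
Once in a run the grip may slacken for a moment while it holds something.
It also fails if it takes over 210 s, if anything falls off the work surface, if the arm or the gripper's body presses on something with over 40 N, if the wrist force passes 120 N, or if a joint passes its speed limit or range.

## Robot

A 6-joint arm with a two-finger parallel gripper is mounted at the origin on the work surface. World frame = base frame: x ahead of the robot, y to its left, z up, the work surface at z = 0. Lengths are in mm, angles in rad, forces in N, time in s.
With the tool pointing down it reaches from about 350 to 975 mm from the base axis. Payload 7.1 kg.
Tool frame: the origin (TCP) lies midway between the tips of the shut fingers; the grasp point (between the pads) lies 19 mm behind it; z points along the fingers, y is the line along which they close (so a half turn about z gives the same grasp; the last joint's range is limited). The gripper opens to 88 mm and grips with 3 to 60 N. Pads are 20 mm wide; open, the fingers measure 115 mm over their backs; the gripper's body (75 mm by 178 mm) begins 61 mm behind the grasp point.
Start: joints at [1.197, 0.423, 1.63, -0, 1.089, -0.019], TCP at [217.095, 586.067, 222.675] pointing down, gripper open.
Joint ranges: [-3, 3], [-0.9, 2.11], [0.09, 2.58], [-1.31, 4.45], [0.11, 2.69], [-2.54, 2.54]. Speed limits (rad/s): [2.39, 2.39, 3.01, 3.14, 3.14, 3.14].

## Interface

Orientations are given as a rotation vector (axis times angle).
In Python, from workcell import ctrl gives the robot as it stands. The module is installed in compiled form; this text tells all that it offers.
- The arm moves only by the tool apply_moves, never from a script. Its argument "targets" is a list of rows, each a list of 3 entries, a list of its own where there are three numbers: the opening, from -1 (shut) to 1 (fully open), then the shift along the tool's x, y, z normalised to -1 to 1, where 1 is 5 cm, then the turn, a rotation vector about the tool's x, y, z normalised to -1 to 1, where 1 is 90 degrees. In form: [[jaw, [x, y, z], [wx, wy, wz]], ...]. A call has 1 to 8 rows; each row shifts and turns the commanded pose from where the row before left it, along the tool's axes as they then stand; what a row does not reach is not made up. A row lasts 1/8 s, in which the tool goes at most 62.5 mm and 10.7 degrees, less where a joint would pass 70% of its speed; a pose out of reach is approached as far as the arm can. A call with a number of a shift or a turn outside -1 to 1 is refused whole. A call with a gripper value outside its range is refused whole. The fingers move at their own pace and stop on an object; the grip force is fixed at half the most. Time passes only in rows, so rows that do not move let the fingers close. It gives the time, the measured TCP pose, the force, the opening and the grip force at its end, in the units of the state.
- ctrl.get_obs(): the state, without advancing time (a new reading comes with each control period).
- ctrl.get_image(name): name is "scene" or "top" or "wrist"; returns a dict with "pixels" (400x640x3 uint8, blue, green, red), "camera_matrix" (3x3 intrinsics, pixels), "k1" (the pictures are not rectified: a ray, as slopes to the right and down, at radius r is drawn at 1 + k1 r^2 times it, then the intrinsics apply), "view" (4x4, takes a point from world to camera coordinates); the wrist camera has in their place "hand_eye" (4x4, takes a point from camera to tool coordinates, whose origin is the TCP and whose axes are the flange's). Camera axes: x right, y down, z forward; pixel columns grow to the right and rows downward; lengths in mm; the calibration is good to about 2 mm. A picture is of the moment at which its call begins: read the wrist's pose just before it. There is no depth.
- ctrl.close_job(): hands the job in; it is judged then, once.
Trained networks look in the newest picture that a camera, given by its name, has taken for a name from the list of things; names that differ only in an ending like _2 or _b are one class to them, and where a whole thing is asked for, a point or a joint stands for the part that bears it (a point fixed in the world has none). Each returns a list of dicts, best first, with "score" (0 to 1); they miss things now and then, are a little off and sometimes report something else, mostly with a low value. They report only what shows in the picture. A call takes as long as a camera call. They do not tell look-alikes from the thing itself.
- ctrl.masks_of(label, camera): "region" (400x640 bool, what is visible of it) and "bbox" ([left, top, right, bottom] in pixels, round what is visible of it).
- ctrl.pinpoint(label, camera): "xy" ([column, row] in pixels: a listed point, or the origin of a listed thing).
The state is a dict: "t": time; "qpos": joint angles; "qvel": joint speeds; "joint_torque": joint torques, N m; "ee_pos": TCP position; "orientation": TCP orientation; "ft_force": force on the tool from outside, world axes, zero at the start; "moment": the same for the moment, N m; "width": finger opening in mm; "grasp_force": force on a finger pad.
Only numpy, scipy, OpenCV 4.12 (cv2) and the standard library are available. Lean on these libraries where they do the work, as an engineer would, in place of code of your own. Each camera call takes 0.05 s, during which the arm holds its last target. There are 200 camera calls.

## Working session

There is one attempt and no reset: what is moved stays moved. The work goes in short steps, Python scripts to look and compute and a tool call to move; the robot and the scene stay as the last step left them, time stands still between calls to the robot, and variables do not carry over. Pictures are saved under pics/ and viewed, at most 14 in all, crops included, and the job is handed in when it is done.

Besides the shell and the picture viewer there is one more tool, called after "Emit:" in YAML: its name, and indented under it one key for each argument. apply_moves: Moves the arm, as the interface text tells. Scaled input: -1 to 1 covers 5 cm each way for a shift and 90 degrees each way for a turn. Its arguments: {"type":"object","properties":{"targets":{"type":"array"}},"required":["targets"]}

```bash
mkdir -p pics; cat > h.py <<'E'
import numpy as np, cv2
from scipy.spatial.transform import Rotation as R
from workcell import ctrl
def save(n,cam):
    im=ctrl.get_image(cam); cv2.imwrite(f'pics/{n}.png',im['pixels']); return im
def cam(im,obs=None):
    K=np.array(im['camera_matrix']);k1=im['k1']
    if 'view' in im: C2W=np.linalg.inv(np.array(im['view']))
    else:
        T=np.eye(4);T[:3,:3]=R.from_rotvec(obs['orientation']).as_matrix();T[:3,3]=obs['ee_pos'];C2W=T@np.array(im['hand_eye'])
    return K,k1,C2W
def ray(c,uv):
    K,k1,T=c
    p=cv2.undistortPoints(np.array([[uv]],float),K,np.array([k1,0,0,0.]))[0,0]
    d=T[:3,:3]@np.array([p[0],p[1],1]);return T[:3,3],d/np.linalg.norm(d)
def atz(c,uv,z):
    o,d=ray(c,uv);return o+d*(z-o[2])/d[2]
def tri(rs):
    A=np.zeros((3,3));b=np.zeros(3)
    for o,d in rs:
        P=np.eye(3)-np.outer(d,d);A+=P;b+=P@o
    x=np.linalg.solve(A,b);return x,max(np.linalg.norm(np.cross(x-o,d)) for o,d in rs)
def proj(c,X):
    K,k1,T=c;p=np.linalg.inv(T)@np.append(X,1);x=p[:2]/p[2];x=x*(1+k1*x@x);return K[:2,:2]@x+K[:2,2]
E
python3 - <<'E'
from h import *
np.set_printoptions(precision=3,suppress=True)
for n in ['scene','top','wrist']:
    o=ctrl.get_obs();im=save(n+'0',n);c=cam(im,o);print(n,c[2][:3].tolist(),c[0][0],c[1])
    if n!='wrist':
        for l in ['donepot','pot1','insert1','hotplate','fixture','plunger_top','cool','hot1','bay1','bay2','bay3']:
            print(l,[(np.round(d['xy'],1).tolist(),round(d['score'],2)) for d in ctrl.pinpoint(l,n)])
print(o)
E
```

```text
scene [[-0.10706747402533617, 0.8098753155187454, -0.576748237378535, 1242.2493721570004], [0.9942472928532642, 0.0889505064870971, -0.059666808609510937, 106.38334024256316], [0.0029793723817368766, -0.5798187481524736, -0.8147400460460436, 1103.9157865781112]] [429.609   0.    319.922] 0.01841364288810327
donepot [([345.9, 227.2], 0.55), ([219.0, 222.9], 0.43)]
pot1 [([345.4, 196.3], 0.93), ([383.3, 199.8], 0.78), ([250.6, 155.6], 0.62), ([391.0, 159.3], 0.61), ([432.6, 158.9], 0.57)]
insert1 [([234.4, 185.8], 0.84), ([207.2, 179.0], 0.77), ([267.1, 183.0], 0.69), ([383.6, 199.6], 0.47)]
hotplate [([381.1, 217.7], 0.91)]
fixture [([217.2, 222.6], 0.67), ([381.1, 200.5], 0.32)]
plunger_top [([290.5, 203.1], 0.68), ([217.5, 224.6], 0.48)]
cool [([379.7, 229.6], 0.57), ([345.1, 230.6], 0.16)]
hot1 [([422.6, 231.3], 0.86), ([348.5, 229.7], 0.6)]
bay1 [([240.2, 221.6], 0.89), ([192.6, 222.7], 0.75), ([215.1, 223.2], 0.69)]
bay2 [([240.2, 221.6], 0.89), ([192.6, 222.7], 0.75), ([215.1, 223.2], 0.69)]
bay3 [([240.2, 221.6], 0.89), ([192.6, 222.7], 0.75), ([215.1, 223.2], 0.69)]
top [[0.00
[... 1095 characters left out ...]
3876080094, 149.2434926592362], [0.9374371655766888, -0.3360989285707535, -0.09082439545151134, 610.7627384448143], [0.00027282652513720634, 0.26158291036729314, -0.9651809708906722, 385.6845693704274]] [336.425   0.    310.035] -0.008026860706462828
{'t': 1.2, 'qpos': array([ 1.197,  0.423,  1.63 ,  0.   ,  1.089, -0.019]), 'qvel': array([ 0.002, -0.001, -0.   , -0.002,  0.001, -0.002]), 'joint_torque': array([ -0.001, -54.458, -27.405,   0.064,   0.017,  -0.   ]), 'ee_pos': array([217.107, 586.043, 222.664]), 'orientation': array([-0.554, -3.092,  0.   ]), 'ft_force': array([-0.107, -0.015, -0.393]), 'moment': array([-0.062, -0.009,  0.062]), 'grasp_force': 0.0, 'width': 87.86804727256886}
```

```bash
python3 -c "
import cv2
a=cv2.imread('pics/top0.png');cv2.imwrite('pics/topc.png',cv2.resize(a[130:320,180:460],None,fx=2.85,fy=2.85,interpolation=cv2.INTER_CUBIC))
b=cv2.imread('pics/scene0.png');cv2.imwrite('pics/scenec.png',cv2.resize(b[110:290,170:460],None,fx=2.75,fy=2.75,interpolation=cv2.INTER_CUBIC))"
```

```text
(no output)
```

View pics/topc.png

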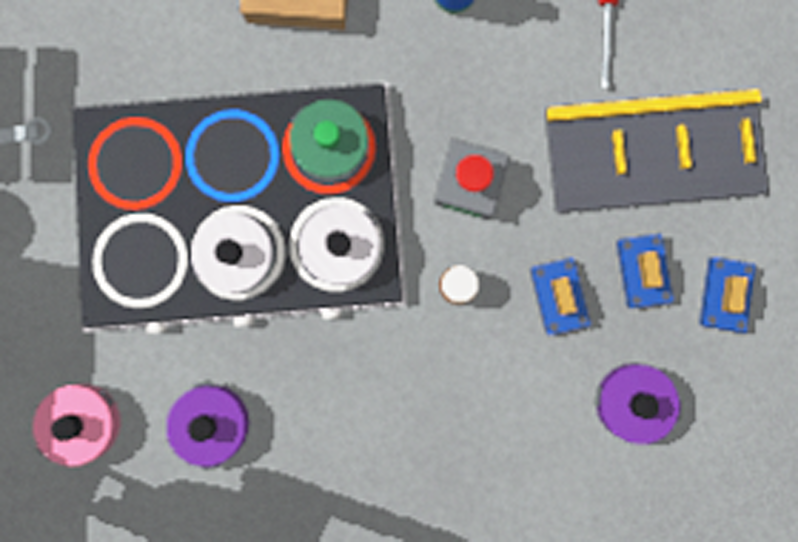

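View pics/scenec.png

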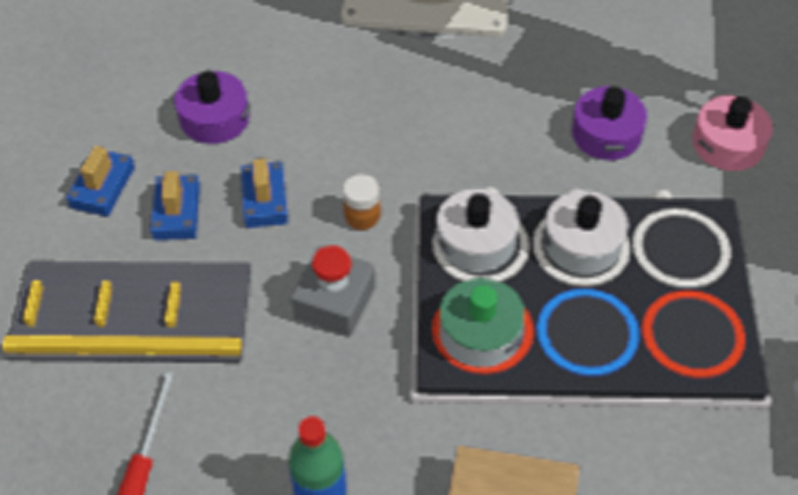

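View pics/top0.png

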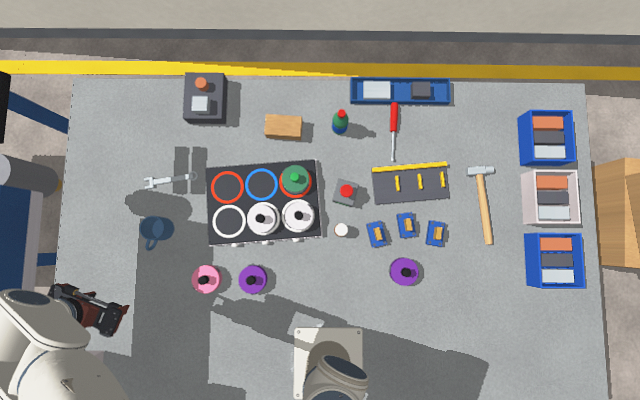

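```bash
cat >> h.py <<'E'
def plan(X,psi=None,jaw=1,n=4,frm=None):
    """n equal rows to TCP X with tool y at world angle psi (deg, mod 180)"""
    o=ctrl.get_obs();R0=R.from_rotvec(o['orientation']);p=np.array(o['ee_pos']) if frm is None else np.array(frm)
    y=R0.as_matrix()[:,1];a0=np.degrees(np.arctan2(y[1],y[0]))
    da=0 if psi is None else (psi-a0+90)%180-90
    Rt=R.from_euler('z',da,degrees=True)*R.from_matrix(np.c_[[np.sin(np.radians(a0)),-np.cos(np.radians(a0)),0],[np.cos(np.radians(a0)),np.sin(np.radians(a0)),0],[0,0,-1]])
    w=(R0.inv()*Rt).as_rotvec()/n
    d=(np.array(X)-p)/n;rows=[]
    for i in range(n):
        t=(R0*R.from_rotvec(w*i)).inv().apply(d)/50
        rows.append([jaw,[round(float(v),3) for v in t],[round(float(v),4) for v in w/(np.pi/2)]])
    print('psi0',round(a0,2),rows)
E
python3 - <<'E'
from h import *
np.set_printoptions(precision=1,suppress=True)
T=ctrl.get_image('top');S=ctrl.get_image('scene');ct=cam(T);cs=cam(S)
def rows(hsvlo,hsvhi,name,z,im,c,mn=40):
    h=cv2.cvtColor(im['pixels'],cv2.COLOR_BGR2HSV);m=cv2.inRange(h,hsvlo,hsvhi)
    n,l,s,ce=cv2.connectedComponentsWithStats(m)
    for i in range(1,n):
        if s[i,4]>=mn and 150<ce[i][1]<300 and 180<ce[i][0]<460: print(name,'px',ce[i],'n',s[i,4],'w',s[i,2:4],'->',atz(c,ce[i],z))
for im,c,n in((T,ct,'top'),(S,cs,'scene')):
    print(n)
    rows((100,120,60),(125,255,255),'blue',30,im,c);rows((0,150,120),(12,255,255),'red',30,im,c)
    rows((20,120,100),(35,255,255),'yellow',27,im,c);rows((50,60,40),(90,255,255),'green',70,im,c)
prs={'donepot':([345.9,227.2],[297.6,178.8]),'potR':([345.4,196.3],[299.9,212.2]),'potM':([383.3,199.8],[259.2,217.3]),
'insA':([234.4,185.8],[406.7,223.2]),'insB':([267.1,183.0],[377.4,233.7]),'insC':([207.2,179.0],[432.2,230.9]),'plate':([381.1,217.7],[261.4,196.9]),
'fixt':([217.2,222.6],[404.4,182.1]),'plg':([290.5,203.1],[347.4,194.9]),'cool':([379.7,229.6],[258.5,181.9]),'hotL':([422.6,231.3],[224.5,189.7]),'hotR':([348.5,229.7],[295.3,178.7]),
'bayL':([240.2,221.6],[389.7,185.1]),'bayM':([215.1,223.2],[407.6,182.8]),'bayR':([192.6,222.7],[434.1,177.0])}
for k,(s,t) in prs.items():
    x,e=tri([ray(cs,s),ray(ct,t)]);print(k,x,'err',round(e,1))
E
```

```text
top
blue px [261.  184.1] n 327 w [33 33] -> [565.9 223.3  30. ]
blue px [404.8 225.3] n 238 w [19 25] -> [ 434.6 -247.4   30. ]
blue px [375.6 233.8] n 238 w [20 26] -> [ 406.  -151.8   30. ]
blue px [433.7 233.6] n 242 w [19 26] -> [ 408.4 -341.    30. ]
red px [226.9 186.9] n 280 w [33 33] -> [555.4 334.8  30. ]
red px [294.4 188. ] n 171 w [33 25] -> [553.7 113.7  30. ]
red px [346.1 190.4] n 128 w [13 12] -> [547.2 -56.   30. ]
yellow px [409.  166.5] n 350 w [75 12] -> [ 629.8 -265.4   27. ]
yellow px [442.  179.1] n 60 w [ 5 15] -> [ 588.3 -374.2   27. ]
yellow px [419.5 181. ] n 61 w [ 6 15] -> [ 581.4 -299.4   27. ]
yellow px [396.9 183.1] n 56 w [ 5 15] -> [ 573.6 -224.3   27. ]
yellow px [408.1 224.1] n 52 w [ 7 11] -> [ 438.6 -258.7   27. ]
yellow px [377.4 233.3] n 47 w [ 7 12] -> [ 407.9 -158.4   27. ]
yellow px [438.  233.1] n 58 w [ 8 11] -> [ 409.9 -356.    27. ]
green px [294.9 178.1] n 584 w [27 27] -> [579.7 109.7  70. ]
scene
blue px [206.9 178.1] n 236 w [25 23] -> [ 434.2 -338.7   30. ]
blue px [265.7 182.7] n 221 w [16 24] -> [ 431.7 -149.8   30. ]
blue px [23
[... 875 characters left out ...]
x [213.5 235. ] n 576 w [87  7] -> [ 635.9 -266.6   27. ]
green px [344.9 223.7] n 630 w [31 27] -> [583.  109.9  70. ]
green px [284.6 278.5] n 276 w [20 20] -> [768.9 -34.2  70. ]
donepot [581.  108.1  47.9] err 5.7
potR [472.4  98.8  49.8] err 5.6
potM [456.8 223.7  29.3] err 2.6
insA [ 441.8 -254.4   12.6] err 3.2
insB [ 406.8 -158.2   -4. ] err 4.7
insC [ 418.  -345.9    3.7] err 1.7
plate [523.7 218.5  29.4] err 2.5
fixt [ 581.9 -262.8    8.9] err 9.4
plg [527.5 -56.2  67.9] err 1.5
cool [571.8 220.8  40.9] err 9.0
hotL [548.4 343.6  14.6] err 2.8
hotR [582.9 116.3  38.6] err 5.7
bayL [ 569.8 -204.6    7.2] err 0.6
bayM [ 580.4 -273.2    1.7] err 7.4
bayR [ 595.9 -346.4   18.8] err 4.2
```

```bash
sed -i 's/np.c_\[\[np.sin(np.radians(a0)),-np.cos(np.radians(a0)),0\]/np.c_[[-np.sin(np.radians(a0)),np.cos(np.radians(a0)),0]/' h.py
python3 -c "
from h import *
plan([460,130,300],95,1,14)"
```

```text
psi0 69.67 [[1, [-0.552, -0.49, -0.11], [-0.0, 0.0, -0.0201]], [1, [-0.536, -0.508, -0.11], [-0.0, 0.0, -0.0201]], [1, [-0.52, -0.524, -0.11], [-0.0, 0.0, -0.0201]], [1, [-0.503, -0.54, -0.11], [-0.0, 0.0, -0.0201]], [1, [-0.486, -0.556, -0.11], [-0.0, 0.0, -0.0201]], [1, [-0.468, -0.571, -0.11], [-0.0, 0.0, -0.0201]], [1, [-0.449, -0.586, -0.11], [-0.0, 0.0, -0.0201]], [1, [-0.431, -0.599, -0.11], [-0.0, 0.0, -0.0201]], [1, [-0.412, -0.613, -0.11], [-0.0, 0.0, -0.0201]], [1, [-0.392, -0.625, -0.11], [-0.0, 0.0, -0.0201]], [1, [-0.372, -0.637, -0.11], [-0.0, 0.0, -0.0201]], [1, [-0.352, -0.649, -0.11], [-0.0, 0.0, -0.0201]], [1, [-0.331, -0.66, -0.11], [-0.0, 0.0, -0.0201]], [1, [-0.31, -0.67, -0.11], [-0.0, 0.0, -0.0201]]]
```

Emit:
apply_moves:
  targets:
    - [1, [-0.55, -0.49, -0.11], [0, 0, -0.02]]
    - [1, [-0.54, -0.51, -0.11], [0, 0, -0.02]]
    - [1, [-0.52, -0.52, -0.11], [0, 0, -0.02]]
    - [1, [-0.5, -0.54, -0.11], [0, 0, -0.02]]
    - [1, [-0.49, -0.56, -0.11], [0, 0, -0.02]]
    - [1, [-0.47, -0.57, -0.11], [0, 0, -0.02]]
    - [1, [-0.45, -0.59, -0.11], [0, 0, -0.02]]

```text
t: 2.22
ee_pos: [339.2, 356.7, 261.5]
orientation: [0.21, 3.134, 0.001]
ft_force: [0.5, 0.7, -0.3]
width: 87.8
grasp_force: 0.0
```

Emit:
apply_moves:
  targets:
    - [1, [-0.43, -0.6, -0.11], [0, 0, -0.02]]
    - [1, [-0.41, -0.61, -0.11], [0, 0, -0.02]]
    - [1, [-0.39, -0.63, -0.11], [0, 0, -0.02]]
    - [1, [-0.37, -0.64, -0.11], [0, 0, -0.02]]
    - [1, [-0.35, -0.65, -0.11], [0, 0, -0.02]]
    - [1, [-0.33, -0.66, -0.11], [0, 0, -0.02]]
    - [1, [-0.31, -0.67, -0.11], [0, 0, -0.02]]
    - [1, [0, 0, 0], [0, 0, 0]]

```text
t: 3.22
ee_pos: [460.3, 127.7, 300.2]
orientation: [-0.129, 3.138, 0.0]
ft_force: [0.4, 0.2, 0.1]
width: 87.8
grasp_force: 0.0
```

```bash
python3 -c "
from h import *
o=ctrl.get_obs();im=save('w1','wrist');print(o['ee_pos'],o['orientation'],o['qpos'])
import pickle;pickle.dump((o,im),open('w1.pkl','wb'))"
```

```text
[460.34185473 127.66935037 300.16649439] [-1.28620324e-01  3.13775917e+00  5.42563923e-05] [ 2.45760028e-01  1.10418548e-01  1.86530636e+00 -2.28470224e-04
  1.16468732e+00 -1.40688258e+00]
```

View pics/w1.png

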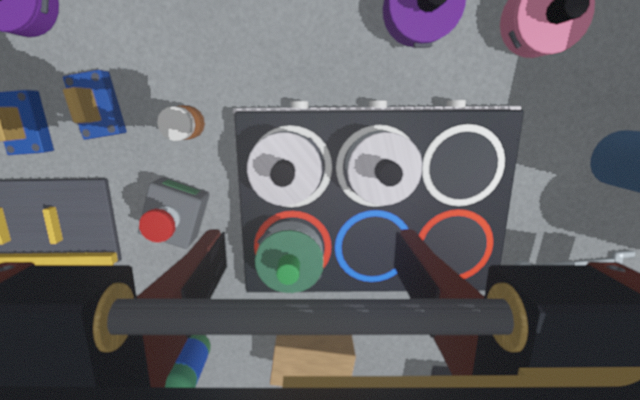

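```bash
python3 - <<'E'
from h import *
import pickle
np.set_printoptions(precision=1,suppress=True)
o,im=pickle.load(open('w1.pkl','rb'));cw=cam(im,o)
ct=cam(ctrl.get_image('top'))
# knobs: wrist & top
for n,w,t in(('done',(289,273),(294.4,177)),('R',(281.5,173),(298.6,215.3)),('M',(389,173),(260.4,218.4)),('plgtop',(157,225),(346.2,190.4))):
    x,e=tri([ray(cw,w),ray(ct,t)]);print(n,x,e,'at z102/83',atz(cw,w,83 if n=='plgtop' else 102),atz(ct,t,83 if n=='plgtop' else 102))
h=cv2.cvtColor(im['pixels'],cv2.COLOR_BGR2HSV)
for nm,lo,hi in(('blue',(100,120,60),(125,255,255)),('red',(0,150,120),(12,255,255)),('gknob',(50,150,140),(80,255,255))):
    n,l,s,ce=cv2.connectedComponentsWithStats(cv2.inRange(h,lo,hi))
    for i in range(1,n):
        if s[i,4]>60:
            p=np.argwhere(l==i)[:,::-1];
            if nm!='gknob' and s[i,2]>60 and 200<ce[i][0]<520:
                P=np.array([atz(cw,q,30)[:2] for q in p.astype(float)])
                A=np.c_[2*P,np.ones(len(P))];q=np.linalg.lstsq(A,(P**2).sum(1),rcond=None)[0];print(nm,'circle',q[:2],np.sqrt(q[2]+q[:2]@q[:2]))
            else: print(nm,ce[i],s[i],atz(cw,ce[i],95))
E
```

```text
done [578.  110.6 103.6] 1.9133447467779754 at z102/83 [579.5 112.4 102. ] [577.7 108.9 102. ]
R [460.4  95.2  96.2] 1.1895178015444046 at z102/83 [460.1  96.4 102. ] [459.1  94.  102. ]
M [446.9 207.1 124.7] 0.5031457811194326 at z102/83 [450.6 213.3 102. ] [448.6 210.5 102. ]
plgtop [541.1 -53.   76.9] 0.4730009980997018 at z102/83 [539.1 -50.   83. ] [539.9 -52.8  83. ]
blue [100.4 103.3] [  63   70   63   69 1756] [402.2 -99.3  95. ]
blue [ 28.4 121.9] [   0   90   53   65 1863] [ 427.7 -178.5   95. ]
blue circle [567.9 224.3] 49.41441791959006
blue [193.4 355.1] [176 338  32  42 727] [711.3  -4.4  95. ]
red [156.5 225.2] [140 210  34  31 839] [534.7 -45.1  95. ]
red circle [578.3 112.2] 49.67183113274913
red circle [557.7 336.6] 49.321536799551964
```

```bash
python3 -c "
from h import *
plan([578.5,111.3,74],95,0.3,7)"
```

```text
psi0 94.79 [[0.3, [-0.336, -0.08, 0.644], [0.0, -0.0, -0.0003]], [0.3, [-0.336, -0.08, 0.644], [0.0, -0.0, -0.0003]], [0.3, [-0.336, -0.08, 0.644], [0.0, -0.0, -0.0003]], [0.3, [-0.336, -0.08, 0.644], [0.0, -0.0, -0.0003]], [0.3, [-0.336, -0.08, 0.644], [0.0, -0.0, -0.0003]], [0.3, [-0.336, -0.08, 0.644], [0.0, -0.0, -0.0003]], [0.3, [-0.335, -0.08, 0.644], [0.0, -0.0, -0.0003]]]
```

Emit:
apply_moves:
  targets:
    - [0.3, [-0.47, -0.11, 0.6], [0, 0, 0]]
    - [0.3, [-0.47, -0.11, 0.6], [0, 0, 0]]
    - [0.3, [-0.47, -0.11, 0.6], [0, 0, 0]]
    - [0.3, [-0.47, -0.11, 0.6], [0, 0, 0]]
    - [0.3, [-0.47, -0.12, 0.6], [0, 0, 0]]
    - [0.3, [0, 0, 0.76], [0, 0, 0]]
    - [0.3, [0, 0, 0.76], [0, 0, 0]]
    - [0.3, [0, 0, 0], [0, 0, 0]]

```text
t: 4.32
ee_pos: [578.1, 112.6, 72.2]
orientation: [0.135, -3.137, 0.0]
ft_force: [0.1, 1.2, 0.1]
width: 57.3
grasp_force: 0.0
```

Emit:
apply_moves:
  targets:
    - [-1, [0, 0, 0], [0, 0, 0]]
    - [-1, [0, 0, 0], [0, 0, 0]]
    - [-1, [0, 0, 0], [0, 0, 0]]
    - [-1, [0, 0, 0], [0, 0, 0]]
    - [-1, [0, 0, 0], [0, 0, 0]]

```text
t: 4.95
ee_pos: [578.8, 111.2, 74.0]
orientation: [-0.133, 3.139, 0.0]
ft_force: [-1.3, 0.8, 3.6]
width: 27.5
grasp_force: 30.0
```

```bash
python3 -c "
from h import *
o=ctrl.get_obs();print(o['ee_pos'],o['width'],o['grasp_force'],o['ft_force'],o['moment'])
plan([567.9,223.8,74],None,-1,7)"
```

```text
[578.8140348 111.2053044  74.0301316] 27.49273402821078 30.000530183315277 [-1.26240683  0.84065761  3.58792299] [0.02586728 0.2049052  0.01631103]
psi0 94.86 [[-1, [0.004, 0.323, 0.0], [0.0, 0.0, -0.0]], [-1, [0.004, 0.323, 0.0], [0.0, 0.0, -0.0]], [-1, [0.004, 0.323, 0.0], [0.0, 0.0, -0.0]], [-1, [0.004, 0.323, 0.0], [0.0, 0.0, -0.0]], [-1, [0.004, 0.323, 0.0], [0.0, 0.0, -0.0]], [-1, [0.004, 0.323, 0.0], [0.0, 0.0, -0.0]], [-1, [0.004, 0.323, 0.0], [0.0, 0.0, -0.0]]]
```

Emit:
apply_moves:
  targets:
    - [-1, [0, 0.2, 0], [0, 0, 0]]
    - [-1, [0, 0.36, 0], [0, 0, 0]]
    - [-1, [0.01, 0.4, 0], [0, 0, 0]]
    - [-1, [0.01, 0.4, 0], [0, 0, 0]]
    - [-1, [0.01, 0.4, 0], [0, 0, 0]]
    - [-1, [0, 0.34, 0], [0, 0, 0]]
    - [-1, [0, 0.16, 0], [0, 0, 0]]
    - [-1, [0, 0, 0], [0, 0, 0]]

```text
t: 5.95
ee_pos: [567.9, 224.6, 74.0]
orientation: [-0.134, 3.138, 0.002]
ft_force: [-1.7, 3.7, 3.9]
width: 27.6
grasp_force: 30.0
```

Emit:
apply_moves:
  targets:
    - [-1, [0, 0, 0], [0, 0, 0]]
    - [-1, [0, 0, 0], [0, 0, 0]]

```text
t: 6.2
ee_pos: [568.0, 224.5, 74.0]
orientation: [-0.133, 3.138, 0.003]
ft_force: [-1.2, 6.1, 4.2]
width: 27.0
grasp_force: 30.0
```

```bash
python3 -c "
from h import *
o=ctrl.get_obs();print(o['ee_pos'],o['width'],o['grasp_force'],o['ft_force'])
plan([460.2,95.5,134],None,-1,1,o['ee_pos']+[0,0,60])"
```

```text
[567.97092895 224.48927769  74.04149692] 27.04716964104063 30.001738965511322 [-1.21088037  6.14362511  4.24630304]
psi0 94.84 [[-1, [2.365, -2.389, -0.005], [0.001, 0.0006, -0.0]]]
```

Emit:
apply_moves:
  targets:
    - [0.3, [0, 0, 0], [0, 0, 0]]
    - [0.3, [0, 0, 0], [0, 0, 0]]
    - [0.3, [0, 0, 0], [0, 0, 0]]
    - [0.3, [0, 0, -0.5], [0, 0, 0]]
    - [0.3, [0, 0, -0.5], [0, 0, 0]]
    - [0.3, [0, 0, 0], [0, 0, 0]]

```text
t: 6.95
ee_pos: [568.9, 223.9, 125.3]
orientation: [-0.133, 3.135, 0.002]
ft_force: [0.1, 0.7, -1.4]
width: 57.1
grasp_force: 0.0
```

Emit:
apply_moves:
  targets:
    - [0.3, [0.4, -0.4, 0], [0, 0, 0]]
    - [0.3, [0.6, -0.6, 0], [0, 0, 0]]
    - [0.3, [0.6, -0.6, 0], [0, 0, 0]]
    - [0.3, [0.56, -0.59, 0], [0, 0, 0]]
    - [0.3, [0.2, -0.2, 0], [0, 0, 0]]
    - [0.3, [0, 0, 0], [0, 0, 0]]

```text
t: 7.7
ee_pos: [460.2, 94.3, 123.4]
orientation: [0.132, -3.139, -0.0]
ft_force: [-0.1, -0.2, 0.1]
width: 57.0
grasp_force: 0.0
```

```bash
python3 - <<'E'
from h import *
np.set_printoptions(precision=1,suppress=True)
o=ctrl.get_obs();im=save('w2','wrist');t=save('t2','top')
import pickle;pickle.dump((o,im,t),open('w2.pkl','wb'));c=cam(im,o);print(o['ee_pos'])
h=cv2.cvtColor(im['pixels'],cv2.COLOR_BGR2HSV)
def blobs(m,z,mn):
    n,l,s,ce=cv2.connectedComponentsWithStats(m)
    for i in range(1,n):
        if s[i,4]>mn: print(ce[i],s[i],atz(c,ce[i],z))
blobs(cv2.inRange(h,(50,150,140),(80,255,255)),95,40)
th=cv2.cvtColor(t['pixels'],cv2.COLOR_BGR2HSV);c=cam(t)
blobs(cv2.inRange(th,(50,60,40),(90,255,255)),70,100)
E
```

```text
[460.2  94.3 123.4]
[339.8 121. ] [333 113  15  15 154] [768.9 -32.8  70. ]
[258.2 179.7] [245 168  28  27 509] [573.6 226.   70. ]
```

View pics/w2.png

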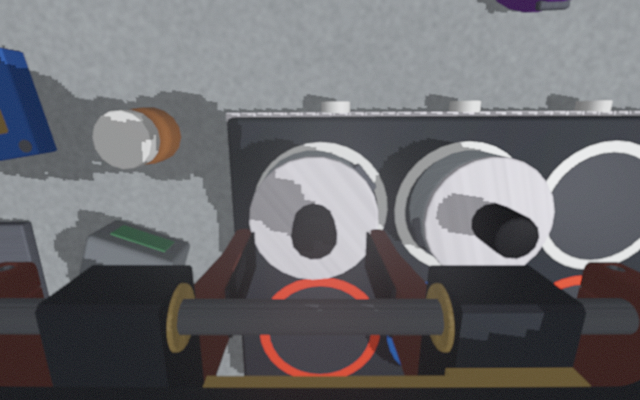

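Emit:
apply_moves:
  targets:
    - [0.3, [0, 0.02, 0.5], [0, 0, 0]]
    - [0.3, [0, 0, 0.49], [0, 0, 0]]
    - [0.3, [0, 0, 0], [0, 0, 0]]
    - [-1, [0, 0, 0], [0, 0, 0]]
    - [-1, [0, 0, 0], [0, 0, 0]]
    - [-1, [0, 0, 0], [0, 0, 0]]
    - [-1, [0, 0, 0], [0, 0, 0]]
    - [-1, [0, 0, 0], [0, 0, 0]]

```text
t: 8.8
ee_pos: [460.7, 95.8, 74.8]
orientation: [-0.133, 3.138, 0.001]
ft_force: [-0.8, 1.2, 7.2]
width: 27.5
grasp_force: 30.0
```

```bash
python3 -c "
from h import *
o=ctrl.get_obs();print(o['ee_pos'],o['width'],o['grasp_force'],o['ft_force'])
c=cam(ctrl.get_image('wrist'),o)
import pickle;a=pickle.load(open('w2.pkl','rb'));print('knob',atz(cam(a[1],a[0]),(314,229),102))
plan([578.1,112,74],None,-1,1)"
```

```text
[460.66867907  95.76939356  74.81915481] 27.4662376514529 30.001231133937836 [-0.76866486  1.22622909  7.21962342]
knob [456.16224666  96.30697071 102.        ]
psi0 94.86 [[-1, [-2.367, 0.124, 0.019], [0.0002, 0.0008, -0.0]]]
```

Emit:
apply_moves:
  targets:
    - [-1, [-0.2, 0.02, 0], [0, 0, 0]]
    - [-1, [-0.38, 0.02, 0], [0, 0, 0]]
    - [-1, [-0.42, 0.02, 0], [0, 0, 0]]
    - [-1, [-0.42, 0.02, 0], [0, 0, 0]]
    - [-1, [-0.42, 0.02, 0], [0, 0, 0]]
    - [-1, [-0.36, 0.02, 0], [0, 0, 0]]
    - [-1, [-0.2, 0, 0], [0, 0, 0]]
    - [-1, [0, 0, 0], [0, 0, 0]]

```text
t: 9.85
ee_pos: [580.1, 111.7, 74.1]
orientation: [-0.133, 3.137, 0.0]
ft_force: [1.6, 0.1, -0.8]
width: 27.7
grasp_force: 30.0
```

Emit:
apply_moves:
  targets:
    - [-1, [0, 0, 0], [0, 0, 0]]
    - [0.3, [0, 0, 0], [0, 0, 0]]
    - [0.3, [0, 0, 0], [0, 0, 0]]
    - [0.3, [0, 0, 0], [0, 0, 0]]
    - [0.3, [0, 0, -0.5], [0, 0, 0]]
    - [0.3, [0, 0, -0.5], [0, 0, 0]]
    - [0.3, [0.3, 0, -0.4], [0, 0, 0]]
    - [0.3, [0.3, 0, 0], [0, 0, 0]]

```text
t: 10.85
ee_pos: [549.7, 109.3, 145.4]
orientation: [-0.133, 3.136, 0.001]
ft_force: [-0.1, 1.0, -0.4]
width: 57.2
grasp_force: 0.0
```

```bash
python3 -c "
from h import *
o=ctrl.get_obs();print(o['ee_pos'],o['width'],o['grasp_force'],o['ft_force'])
plan([449,212.4,140],None,-1,1)"
```

```text
[549.73228778 109.31040674 145.41818216] 57.20884284894913 0.0 [-0.12311623  1.00567259 -0.44448379]
psi0 94.87 [[-1, [1.833, 2.225, 0.104], [0.0002, 0.0019, -0.0]]]
```

Emit:
apply_moves:
  targets:
    - [0.3, [0.4, 0.45, 0], [0, 0, 0]]
    - [0.3, [0.5, 0.6, 0], [0, 0, 0]]
    - [0.3, [0.5, 0.6, 0], [0, 0, 0]]
    - [0.3, [0.3, 0.4, 0], [0, 0, 0]]
    - [0.3, [0.13, 0.18, 0], [0, 0, 0]]
    - [0.3, [0, 0, 0], [0, 0, 0]]

```text
t: 11.6
ee_pos: [448.2, 212.6, 143.8]
orientation: [0.135, -3.138, 0.001]
ft_force: [-0.7, 0.1, -0.8]
width: 57.4
grasp_force: 0.0
```

```bash
python3 - <<'E'
from h import *
np.set_printoptions(precision=1,suppress=True)
o=ctrl.get_obs();im=save('w3','wrist');c=cam(im,o);print(o['ee_pos'])
g=im['pixels'].max(2)
# black knob blob
n,l,s,ce=cv2.connectedComponentsWithStats((g<45).astype(np.uint8))
for i in range(1,n):
    if 300<s[i,4]<6000: print(s[i],ce[i],atz(c,ce[i],92))
E
```

```text
[448.2 212.6 143.8]
[ 418  266  166  109 4287] [496.5 306.6] [503.8 353.4  92. ]
```

View pics/w3.png

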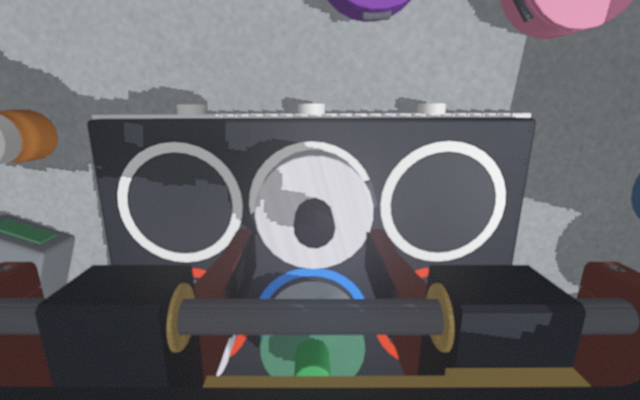

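Emit:
apply_moves:
  targets:
    - [0.3, [0, 0, 0.5], [0, 0, 0]]
    - [0.3, [0, 0, 0.5], [0, 0, 0]]
    - [0.3, [0, 0, 0.39], [0, 0, 0]]
    - [0.3, [0, 0, 0], [0, 0, 0]]
    - [-1, [0, 0, 0], [0, 0, 0]]
    - [-1, [0, 0, 0], [0, 0, 0]]
    - [-1, [0, 0, 0], [0, 0, 0]]
    - [-1, [0, 0, 0], [0, 0, 0]]

```text
t: 12.65
ee_pos: [449.3, 213.0, 75.4]
orientation: [-0.133, 3.137, 0.001]
ft_force: [-1.1, 1.8, 4.7]
width: 27.3
grasp_force: 30.0
```

```bash
python3 -c "
from h import *
o=ctrl.get_obs();print(o['ee_pos'],o['width'],o['grasp_force'],o['ft_force'])
plan([447,324,74],None,-1,1)
plan([557.7,336.3,74],None,-1,1,[447,324,74])"
```

```text
[449.30014432 213.04234045  75.38142189] 27.31763935816112 30.001029074192047 [-1.05449355  1.84579017  4.7048776 ]
psi0 94.87 [[-1, [-0.143, 2.215, 0.03], [0.0005, 0.001, -0.0]]]
psi0 94.87 [[-1, [-2.227, 0.057, 0.004], [0.0005, 0.001, -0.0]]]
```

Emit:
apply_moves:
  targets:
    - [-1, [0, 0.25, 0], [0, 0, 0]]
    - [-1, [-0.02, 0.42, 0], [0, 0, 0]]
    - [-1, [-0.04, 0.45, 0], [0, 0, 0]]
    - [-1, [-0.04, 0.45, 0], [0, 0, 0]]
    - [-1, [-0.04, 0.4, 0], [0, 0, 0]]
    - [-1, [-0.1, 0.25, 0], [0, 0, 0]]
    - [-1, [-0.3, 0.05, 0], [0, 0, 0]]
    - [-1, [-0.4, 0, 0], [0, 0, 0]]

```text
t: 13.65
ee_pos: [483.5, 329.4, 75.4]
orientation: [0.135, -3.134, 0.003]
ft_force: [-10.7, -0.3, 12.4]
width: 27.5
grasp_force: 30.0
```

Emit:
apply_moves:
  targets:
    - [-1, [-0.4, 0, 0], [0, 0, 0]]
    - [-1, [-0.4, 0, 0], [0, 0, 0]]
    - [-1, [-0.35, 0, 0], [0, 0, 0]]
    - [-1, [-0.2, 0, 0], [0, 0, 0]]
    - [-1, [0, 0, 0], [0, 0, 0]]

```text
t: 14.28
ee_pos: [553.4, 335.4, 75.4]
orientation: [0.134, -3.139, 0.0]
ft_force: [-1.5, -0.8, 5.9]
width: 27.6
grasp_force: 30.0
```

```bash
python3 -c "
from h import *
o=ctrl.get_obs();print(o['ee_pos'],o['width'],o['grasp_force'],o['ft_force'])
plan([557.7,336.3,74],None,-1,1)"
```

```text
[553.37207035 335.44093896  75.37809904] 27.63108673533648 30.0010746717453 [-1.45404351 -0.81565281  5.86844526]
psi0 94.87 [[-1, [-0.088, 0.01, 0.028], [-0.0001, -0.0, -0.0]]]
```

Emit:
apply_moves:
  targets:
    - [-1, [-0.1, 0, 0], [0, 0, 0]]
    - [-1, [0, 0, 0], [0, 0, 0]]
    - [0.3, [0, 0, 0], [0, 0, 0]]
    - [0.3, [0, 0, 0], [0, 0, 0]]
    - [0.3, [0, 0, 0], [0, 0, 0]]
    - [0.3, [0, 0, -0.5], [0, 0, 0]]
    - [0.3, [0, 0, -0.5], [0, 0, 0]]
    - [0.3, [0, 0, -0.4], [0, 0, 0]]

```text
t: 15.28
ee_pos: [558.3, 335.8, 145.6]
orientation: [-0.133, 3.138, 0.0]
ft_force: [0.4, -0.5, 0.4]
width: 57.2
grasp_force: 0.0
```

Emit:
apply_moves:
  targets:
    - [0.3, [0.2, -0.7, -0.5], [0, 0, 0]]
    - [0.3, [0.3, -0.8, -0.5], [0, 0, 0]]
    - [0.3, [0.3, -0.8, -0.5], [0, 0, 0]]
    - [0.3, [0.3, -0.8, -0.5], [0, 0, 0]]
    - [0.3, [0.3, -0.8, -0.5], [0, 0, 0]]
    - [0.3, [0.3, -0.8, -0.5], [0, 0, 0]]
    - [0.3, [0.3, -0.7, -0.5], [0, 0, 0]]
    - [0.3, [0, 0, 0], [0, 0, 0]]

```text
t: 16.27
ee_pos: [481.7, 56.6, 321.8]
orientation: [-0.129, 3.135, -0.0]
ft_force: [-0.3, 0.0, 0.7]
width: 57.6
grasp_force: 0.0
```

```bash
python3 -c "
from h import *
import pickle
o=ctrl.get_obs();im=save('w4','wrist');print(o['ee_pos'],o['orientation'])
t=save('t4','top');pickle.dump((o,im,t),open('w4.pkl','wb'))"
```

```text
[481.67217457  56.59821831 321.76849287] [-1.28752401e-01  3.13521537e+00 -9.69898511e-05]
```

View pics/w4.png

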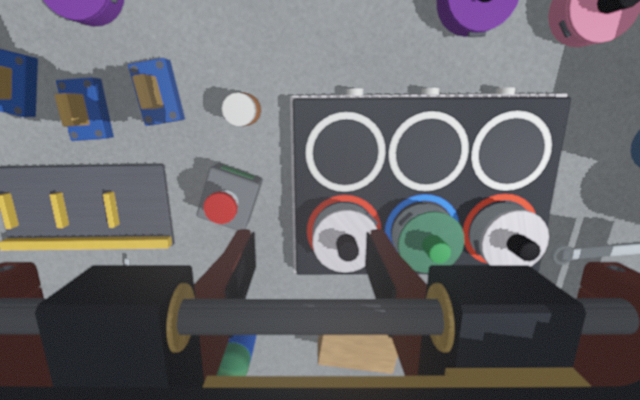

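```bash
python3 - <<'E'
from h import *
import pickle
np.set_printoptions(precision=1,suppress=True)
o,im,t=pickle.load(open('w4.pkl','rb'));c=cam(im,o);ct=cam(t)
P={'R':(578,112),'D':(567.9,224),'L':(557.7,336.3)}
a=im['pixels'].copy()
for k,p in P.items():
    for z,r,co in((30,49,(0,255,255)),(70,44,(255,0,255)),(102,14,(0,255,255))):
        q=[proj(c,[p[0]+r*np.cos(u),p[1]+r*np.sin(u),z]) for u in np.linspace(0,6.28,60)]
        cv2.polylines(a,[np.round(np.array(q)*16).astype(int)],True,co,1,cv2.LINE_AA,4)
b=cv2.resize(a[180:280,280:560],None,fx=2.8,fy=2.8)
at=t['pixels'].copy()
for k,p in P.items():
    for z,r,co in((70,44,(255,0,255)),):
        q=[proj(ct,[p[0]+r*np.cos(u),p[1]+r*np.sin(u),z]) for u in np.linspace(0,6.28,60)]
        cv2.polylines(at,[np.round(np.array(q)*16).astype(int)],True,co,1,cv2.LINE_AA,4)
b2=cv2.resize(at[155:245,200:330],(784,300*784//433))[:300]
b2=cv2.resize(at[155:245,200:330],(433,300));b2=np.pad(b2,((0,0),(0,784-433),(0,0)))
cv2.imwrite('pics/ov4.png',np.vstack([b,b2]))
E
```

```text
(no output)
```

View pics/ov4.png

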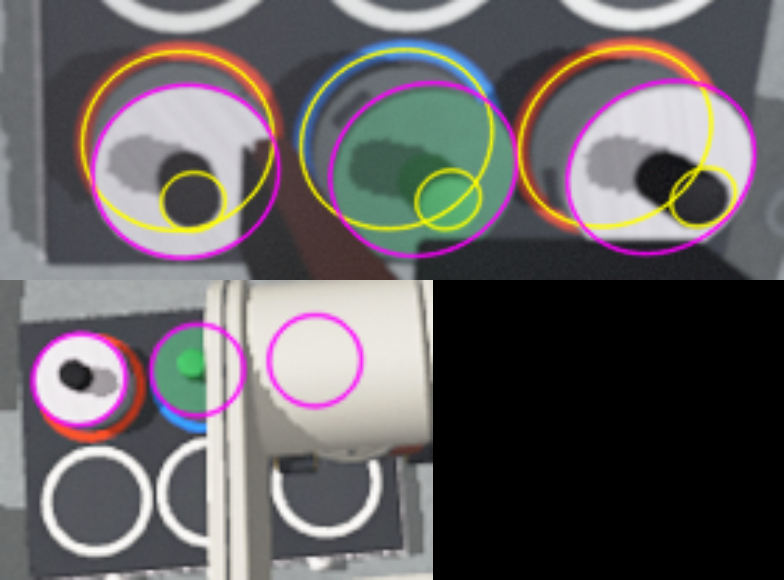

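Emit:
apply_moves:
  targets:
    - [0, [0, -0.7, 0.05], [0, 0, 0]]
    - [0, [0, -0.9, 0.05], [0, 0, 0]]
    - [0, [0, -0.9, 0.05], [0, 0, 0]]
    - [0, [0, -0.9, 0.05], [0, 0, 0]]
    - [0, [0, -0.9, 0.05], [0, 0, 0]]
    - [0, [0.4, -0.9, 0.05], [0, 0, 0]]
    - [0, [0.4, -0.8, 0.05], [0, 0, 0]]
    - [0, [0, 0, 0], [0, 0, 0]]

```text
t: 17.38
ee_pos: [466.5, -245.1, 300.6]
orientation: [0.13, -3.137, -0.002]
ft_force: [-0.4, 1.2, -0.6]
width: 44.0
grasp_force: 0.0
```

```bash
python3 - <<'E'
from h import *
import pickle
np.set_printoptions(precision=1,suppress=True)
o=ctrl.get_obs();im=save('w5','wrist');print(o['ee_pos'],o['orientation'],o['qpos'])
t=ctrl.get_image('top');pickle.dump((o,im,t),open('w5.pkl','wb'))
c=cam(im,o);h=cv2.cvtColor(im['pixels'],cv2.COLOR_BGR2HSV)
for nm,lo,hi,z in(('blue',(100,120,60),(125,255,255),22),('yel',(12,70,90),(35,255,255),27)):
    cs,_=cv2.findContours(cv2.inRange(h,lo,hi),cv2.RETR_EXTERNAL,cv2.CHAIN_APPROX_NONE)
    for k in cs:
        if cv2.contourArea(k)<60: continue
        q=np.array([atz(c,p[0].astype(float),z)[:2] for p in k],np.float32)
        r=cv2.minAreaRect(q);print(nm,k[:,0].mean(0),'rect',np.array(r[0]),np.array(r[1]),round(r[2],2))
E
```

```text
[ 466.5 -245.1  300.6] [ 0.1 -3.1 -0. ] [-0.5  0.2  1.8 -0.   1.2 -2.2]
blue [ 14.3 258.9] rect [ 636.7 -656.5] [ 7.8 44.4] 4.82
blue [621.  238.7] rect [537.2 203.1] [18.9 57. ] 44.52
blue [306.  143.6] rect [ 438.2 -254.3] [78.2 48.1] 8.65
blue [382.  124.1] rect [ 408.5 -156.6] [78.2 49.2] 13.92
blue [231. 112.] rect [ 411.3 -348.7] [50.4 77.9] 80.63
blue [ 1.8 70.1] rect [ 379.5 -633.3] [ 8.7 68.2] 81.49
yel [376.3 378.1] rect [ 784.2 -133.4] [ 77.9 616.2] 6.76
yel [414.  317.3] rect [684.2 -73.3] [117.  28.] 13.81
yel [206.2 317.6] rect [ 708.7 -378.1] [ 27.7 116.8] 85.57
yel [310.  275.6] rect [ 625.7 -231.8] [ 21.9 132.6] 5.53
yel [210.1 243.5] rect [ 589.2 -374.7] [54.1 14.2] 5.3
yel [317.7 242.4] rect [ 574.  -225.5] [53.9  9.8] 5.18
yel [304.  144.4] rect [ 440.3 -254.6] [40.9 15.5] 4.69
yel [464.2 134.2] rect [409.9 -50.8] [11.5 32.4] 52.84
yel [386.4 125.7] rect [ 409.5 -152.2] [41.9 20.1] 14.45
yel [227.6 114.9] rect [ 412.3 -353.3] [21.6 41.4] 80.31
yel [108.4 161.6] rect [ 492.2 -507.3] [229.4  27.2] 5.54
```

View pics/w5.png

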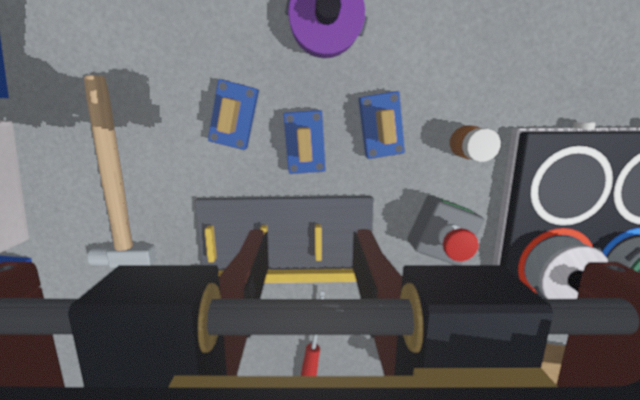

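```bash
python3 -c "
from h import *
plan([438.4,-254.3,26],98.6,0,1)"
```

```text
psi0 94.86 [[0, [0.587, -0.18, 5.503], [0.001, -0.0008, -0.0415]]]
```

Emit:
apply_moves:
  targets:
    - [0, [0.19, -0.06, 0.7], [0, 0, -0.014]]
    - [0, [0.2, -0.06, 0.8], [0, 0, -0.014]]
    - [0, [0.2, -0.06, 0.8], [0, 0, -0.014]]
    - [0, [0, 0, 0.8], [0, 0, 0]]
    - [0, [0, 0, 0.8], [0, 0, 0]]
    - [0, [0, 0, 0.7], [0, 0, 0]]
    - [0, [0, 0, 0.4], [0, 0, 0]]
    - [0, [0, 0, 0], [0, 0, 0]]

```text
t: 18.48
ee_pos: [438.4, -254.1, 50.7]
orientation: [0.24, -3.13, -0.004]
ft_force: [0.4, -0.5, 0.7]
width: 43.8
grasp_force: 0.0
```

```bash
python3 -c "
from h import *
o=ctrl.get_obs();im=save('w6','wrist');print(o['ee_pos'])
plan([438.4,-254.3,26],98.6,0,1)"
```

```text
[ 438.41815558 -254.06831776   50.67336493]
psi0 98.76 [[0, [0.011, 0.01, 0.515], [0.0007, -0.0007, 0.0018]]]
```

View pics/w6.png

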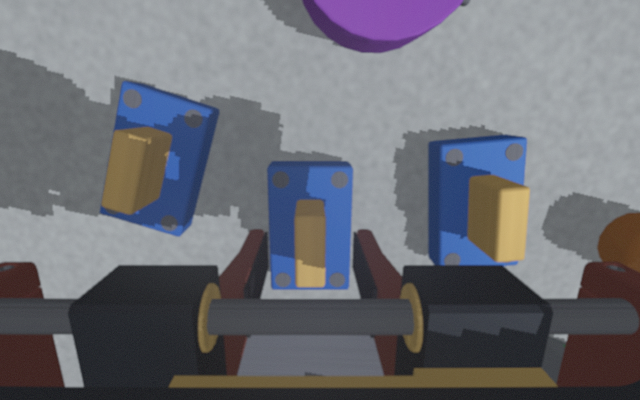

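Emit:
apply_moves:
  targets:
    - [0, [0, 0, 0.3], [0, 0, 0]]
    - [0, [0, 0, 0.2], [0, 0, 0]]
    - [0, [0, 0, 0], [0, 0, 0]]
    - [-1, [0, 0, 0], [0, 0, 0]]
    - [-1, [0, 0, 0], [0, 0, 0]]
    - [-1, [0, 0, 0], [0, 0, 0]]
    - [-1, [0, 0, 0], [0, 0, 0]]
    - [-1, [0, 0, 0], [0, 0, 0]]

```text
t: 19.52
ee_pos: [438.6, -256.1, 27.4]
orientation: [-0.237, 3.133, 0.0]
ft_force: [-1.0, 2.1, 5.7]
width: 15.8
grasp_force: 30.0
```

```bash
python3 -c "
from h import *
o=ctrl.get_obs();print(o['ee_pos'],o['width'],o['grasp_force'],o['ft_force'])
# bay2 pre-drop: 15 before fence, 8 from rib
F=np.array([580.3,-272.1]);a=np.radians(5.6);x=np.array([np.cos(a),np.sin(a)]);y=np.array([-x[1],x[0]])
for b in(-76,0,76): print(F+x*(5-15)+y*(b+8))
p=F+x*(5-15)+y*8
plan([*p,o['ee_pos'][2]+32],95.6,-1,1)"
```

```text
[ 438.6379556  -256.07728938   27.44442541] 15.818406768052625 30.000955760478973 [-1.02364896  2.06691314  5.69188212]
[ 576.98336318 -340.7512922 ]
[ 569.5670628 -265.1140098]
[ 562.15076242 -189.4767274 ]
psi0 98.65 [[-1, [-2.562, -0.572, -0.64], [0.0, 0.0, 0.0339]]]
```

Emit:
apply_moves:
  targets:
    - [-1, [0, 0, -0.4], [0, 0, 0]]
    - [-1, [-0.2, 0, -0.3], [0, 0, 0]]
    - [-1, [-0.5, -0.1, 0], [0, 0, 0.01]]
    - [-1, [-0.6, -0.15, 0], [0, 0, 0.01]]
    - [-1, [-0.6, -0.15, 0], [0, 0, 0.01]]
    - [-1, [-0.46, -0.12, 0], [0, 0, 0.004]]
    - [-1, [-0.2, -0.05, 0], [0, 0, 0]]
    - [-1, [0, 0, 0], [0, 0, 0]]

```text
t: 20.52
ee_pos: [568.8, -268.0, 61.6]
orientation: [0.154, -3.137, -0.001]
ft_force: [0.1, -0.5, -4.6]
width: 15.8
grasp_force: 30.0
```

```bash
python3 -c "
from h import *
o=ctrl.get_obs();im=save('w7','wrist');print(o['ee_pos'],o['width'],o['grasp_force'],o['ft_force'])
plan([569.6,-265.1,40.5],95.6,-1,1)"
```

```text
[ 568.7703757  -268.00386552   61.57028299] 15.755603432418292 29.9993634223938 [ 0.07726298 -0.5260619  -4.56644407]
psi0 95.6 [[-1, [-0.037, 0.051, 0.421], [0.0005, -0.001, 0.0]]]
```

View pics/w7.png

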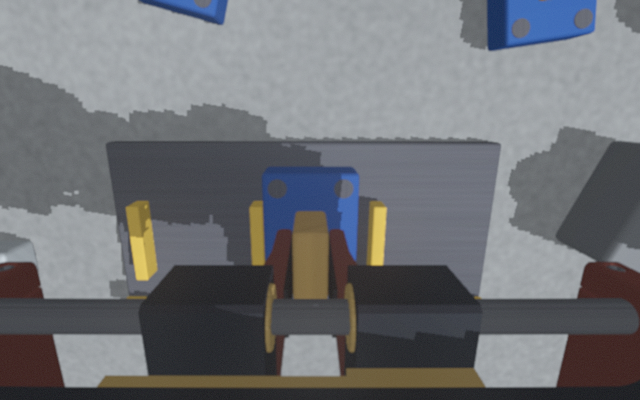

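```bash
python3 - <<'E'
from h import *
np.set_printoptions(precision=1,suppress=True)
o=ctrl.get_obs();im=ctrl.get_image('wrist');c=cam(im,o)
a=np.radians(5.6);F=np.array([580.3,-272.1]);x=np.array([np.cos(a),np.sin(a)]);y=np.array([-x[1],x[0]])
f=lambda u,v,z:((lambda d:np.array([d@x,d@y]))(atz(c,(u,v),z)[:2]-F))
print('blk near L,R',f(263,170,56.2),f(357,170,56.2))
print('bed near L,R',f(109,144,12),f(499,143,12),'expected -62.5, -125/125')
print('ribs top near R corners',f(150,202,27),f(264,203,27),f(385,204,27), 'exp x -25; y -101,-25,51')
print('slope bed', np.degrees(np.arctan2(*(atz(c,(109,144),12)-atz(c,(499,143),12))[:2])))
E
```

```text
blk near L,R [-53.3 -18.3] [-53.3  29.3]
bed near L,R [ -62.1 -120.9] [-62.5 124.4] expected -62.5, -125/125
ribs top near R corners [-28.4 -92.3] [-27.7 -22.6] [-26.9  51.4] exp x -25; y -101,-25,51
slope bed 174.30358453928213
```

Emit:
apply_moves:
  targets:
    - [-1, [0, 0.04, 0.15], [0, 0, 0]]
    - [-1, [0, 0, 0.15], [0, 0, 0]]
    - [-1, [0, 0, 0.1], [0, 0, 0]]
    - [-1, [0, 0, 0.03], [0, 0, 0]]
    - [-1, [0, 0, 0.01], [0, 0, 0]]
    - [-1, [0, 0, 0], [0, 0, 0]]
    - [-1, [0, 0, 0], [0, 0, 0]]

```text
t: 21.5
ee_pos: [569.1, -266.3, 40.4]
orientation: [-0.153, 3.138, -0.0]
ft_force: [0.4, -0.3, -4.0]
width: 15.9
grasp_force: 30.0
```

Emit:
apply_moves:
  targets:
    - [-1, [0, 0, 0.02], [0, 0, 0]]
    - [-1, [0, 0, 0], [0, 0, 0]]
    - [-1, [0, 0, 0.004], [0, 0, 0]]
    - [-1, [-0.1, 0, 0], [0, 0, 0]]
    - [-1, [-0.1, 0, 0], [0, 0, 0]]
    - [-1, [-0.06, 0, 0], [0, 0, 0]]
    - [-1, [0, 0, 0], [0, 0, 0]]

```text
t: 22.38
ee_pos: [582.3, -265.1, 39.5]
orientation: [-0.153, 3.137, -0.001]
ft_force: [-2.3, -0.2, 6.1]
width: 16.0
grasp_force: 30.0
```

Emit:
apply_moves:
  targets:
    - [-1, [-0.03, 0, 0], [0, 0, 0]]
    - [-1, [-0.03, 0, 0], [0, 0, 0]]
    - [-1, [0, 0, 0], [0, 0, 0]]

```text
t: 22.75
ee_pos: [584.9, -264.8, 39.5]
orientation: [0.153, -3.138, 0.0]
ft_force: [-4.9, -0.4, 6.5]
width: 15.9
grasp_force: 30.0
```

Emit:
apply_moves:
  targets:
    - [-1, [-0.03, 0, 0], [0, 0, 0]]
    - [-1, [-0.03, 0, 0], [0, 0, 0]]
    - [-1, [0, 0, 0], [0, 0, 0]]

```text
t: 23.12
ee_pos: [585.1, -264.7, 39.6]
orientation: [0.153, -3.132, -0.001]
ft_force: [-14.8, -2.5, 14.9]
width: 15.9
grasp_force: 30.0
```

Emit:
apply_moves:
  targets:
    - [-1, [-0.03, 0, 0], [0, 0, 0]]
    - [-1, [0, 0, 0], [0, 0, 0]]

```text
t: 23.38
ee_pos: [585.3, -264.7, 39.6]
orientation: [0.153, -3.13, -0.002]
ft_force: [-20.0, -3.8, 18.0]
width: 15.7
grasp_force: 30.0
```

Emit:
apply_moves:
  targets:
    - [-1, [0.04, 0, 0], [0, 0, 0]]
    - [-1, [0, -0.06, 0], [0, 0, 0]]
    - [-1, [0, -0.04, 0], [0, 0, 0]]
    - [-1, [0, 0, 0], [0, 0, 0]]

```text
t: 23.88
ee_pos: [585.3, -266.8, 39.5]
orientation: [0.153, -3.132, -0.007]
ft_force: [-11.5, 9.8, 16.9]
width: 15.7
grasp_force: 30.0
```

Emit:
apply_moves:
  targets:
    - [-1, [0, -0.03, 0], [0, 0, 0]]
    - [-1, [0, -0.03, 0], [0, 0, 0]]
    - [-1, [0, 0, 0], [0, 0, 0]]

```text
t: 24.25
ee_pos: [585.6, -269.4, 39.5]
orientation: [0.153, -3.132, -0.008]
ft_force: [-11.7, 12.1, 18.3]
width: 15.9
grasp_force: 30.0
```

Emit:
apply_moves:
  targets:
    - [-1, [0, -0.03, 0], [0, 0, 0]]
    - [-1, [0, -0.03, 0], [0, 0, 0]]
    - [-1, [0, 0, 0], [0, 0, 0]]

```text
t: 24.62
ee_pos: [585.7, -271.0, 39.6]
orientation: [0.153, -3.131, -0.011]
ft_force: [-11.6, 17.6, 21.0]
width: 15.8
grasp_force: 30.0
```

Emit:
apply_moves:
  targets:
    - [-1, [0, -0.03, 0], [0, 0, 0]]
    - [-1, [0, -0.03, 0], [0, 0, 0]]
    - [-1, [0, 0, 0], [0, 0, 0]]

```text
t: 25.0
ee_pos: [585.7, -271.2, 39.7]
orientation: [0.152, -3.13, -0.017]
ft_force: [-11.3, 28.6, 26.8]
width: 15.9
grasp_force: 30.0
```

Emit:
apply_moves:
  targets:
    - [-1, [0, 0.06, 0], [0, 0, 0]]
    - [-1, [0.02, 0.05, 0], [0, 0, 0]]
    - [-1, [0, 0, 0], [0, 0, 0]]

```text
t: 25.38
ee_pos: [585.7, -270.9, 39.4]
orientation: [0.153, -3.134, -0.005]
ft_force: [-8.9, 8.1, 12.0]
width: 16.0
grasp_force: 30.0
```

Emit:
apply_moves:
  targets:
    - [0, [0, 0, 0], [0, 0, 0]]
    - [0, [0, 0, 0], [0, 0, 0]]
    - [0, [0, 0, 0], [0, 0, 0]]
    - [0, [0, 0, -0.2], [0, 0, 0]]
    - [0, [0, 0, -0.5], [0, 0, 0]]
    - [0, [0, 0, -0.6], [0, 0, 0]]
    - [0, [0.3, 0, -0.6], [0, 0, 0]]
    - [0, [0.3, 0, 0], [0, 0, 0]]

```text
t: 26.38
ee_pos: [558.6, -276.8, 136.9]
orientation: [-0.153, 3.133, -0.004]
ft_force: [-0.8, 0.1, -1.2]
width: 44.0
grasp_force: 0.0
```

```bash
python3 - <<'E'
from h import *
o=ctrl.get_obs();print(o['ee_pos'],o['qpos'])
plan([409,-156.2,60],103.9,0,1)
E
```

```text
[ 558.60957325 -276.8308166   136.86802465] [-4.79174250e-01  5.22681730e-01  1.69416601e+00 -3.23718802e-05
  9.19231686e-01 -2.14772538e+00]
psi0 95.6 [[0, [2.749, 2.698, 1.517], [-0.0021, 0.0028, -0.0922]]]
```

Emit:
apply_moves:
  targets:
    - [0, [0.5, 0.45, 0], [0, 0, -0.018]]
    - [0, [0.6, 0.55, 0], [0, 0, -0.019]]
    - [0, [0.6, 0.55, 0], [0, 0, -0.019]]
    - [0, [0.6, 0.55, 0.4], [0, 0, -0.018]]
    - [0, [0.4, 0.4, 0.5], [0, 0, -0.018]]
    - [0, [0.05, 0.2, 0.5], [0, 0, 0]]
    - [0, [0, 0, 0.1], [0, 0, 0]]
    - [0, [0, 0, 0], [0, 0, 0]]

```text
t: 27.38
ee_pos: [400.2, -164.3, 58.9]
orientation: [0.379, -3.118, -0.0]
ft_force: [0.9, -0.6, 0.3]
width: 43.9
grasp_force: 0.0
```

```bash
python3 - <<'E'
from h import *
np.set_printoptions(precision=1,suppress=True)
o=ctrl.get_obs();im=save('w8','wrist');c=cam(im,o);h=cv2.cvtColor(im['pixels'],cv2.COLOR_BGR2HSV);print(o['ee_pos'])
cs,_=cv2.findContours(cv2.inRange(h,(100,120,60),(125,255,255)),cv2.RETR_EXTERNAL,cv2.CHAIN_APPROX_NONE)
for k in cs:
    if cv2.contourArea(k)<1000: continue
    q=np.array([atz(c,p[0].astype(float),22)[:2] for p in k],np.float32);r=cv2.minAreaRect(q);print(k[:,0].mean(0),np.array(r[0]),np.array(r[1]),r[2])
plan([409,-156.4,27],103.9,0,1)
E
```

```text
[ 400.2 -164.3   58.9]
[319.8 236.2] [ 406.4 -155.9] [81.5 49.4] 13.826630592346191
[ 35.  167.4] [ 409.9 -337.9] [48.5 84.6] 80.72614288330078
psi0 103.86 [[0, [-0.201, 0.119, 0.646], [-0.0003, 0.0004, -0.0004]]]
```

View pics/w8.png

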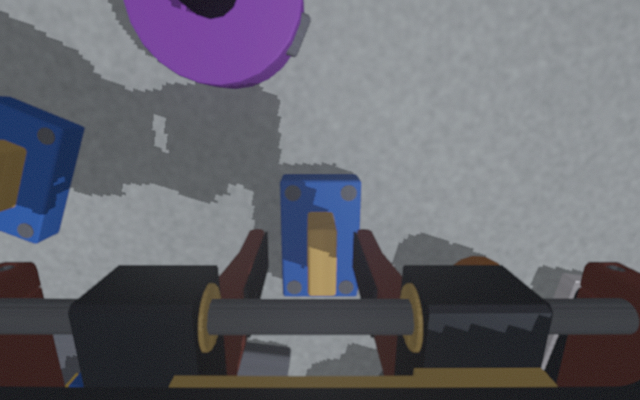

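Emit:
apply_moves:
  targets:
    - [0, [-0.18, 0.12, 0], [0, 0, 0]]
    - [0, [0, 0, 0.3], [0, 0, 0]]
    - [0, [0, 0, 0.34], [0, 0, 0]]
    - [0, [0, 0, 0], [0, 0, 0]]
    - [-1, [0, 0, 0], [0, 0, 0]]
    - [-1, [0, 0, 0], [0, 0, 0]]
    - [-1, [0, 0, 0], [0, 0, 0]]
    - [-1, [0, 0, 0], [0, 0, 0]]

```text
t: 28.42
ee_pos: [407.5, -156.1, 27.3]
orientation: [-0.379, 3.118, -0.001]
ft_force: [0.3, 1.1, 4.2]
width: 15.9
grasp_force: 30.0
```

Emit:
apply_moves:
  targets:
    - [-1, [0, 0, 0], [0, 0, 0]]

```text
t: 28.55
ee_pos: [407.5, -156.1, 27.3]
orientation: [-0.379, 3.118, -0.001]
ft_force: [0.9, 0.3, 5.5]
width: 15.8
grasp_force: 30.0
```

```bash
python3 - <<'E'
from h import *
o=ctrl.get_obs();print(o['ee_pos'],o['ft_force'],o['width'])
plan([562.2,-189.5,o['ee_pos'][2]+35],95.7,-1,7)
E
```

```text
[ 407.5256784 -156.1249438   27.3340372] [0.87256956 0.26047047 5.50202394] 15.814141879395883
psi0 103.87 [[-1, [-0.406, -0.199, -0.1], [-0.0, 0.0001, 0.013]], [-1, [-0.41, -0.19, -0.1], [-0.0, 0.0001, 0.013]], [-1, [-0.414, -0.182, -0.1], [-0.0, 0.0001, 0.013]], [-1, [-0.418, -0.173, -0.1], [-0.0, 0.0001, 0.013]], [-1, [-0.421, -0.165, -0.1], [-0.0, 0.0001, 0.013]], [-1, [-0.424, -0.156, -0.1], [-0.0, 0.0001, 0.013]], [-1, [-0.427, -0.148, -0.1], [-0.0, 0.0001, 0.013]]]
```

Emit:
apply_moves:
  targets:
    - [-1, [0, 0, -0.35], [0, 0, 0]]
    - [-1, [-0.4, -0.2, -0.35], [0, 0, 0.013]]
    - [-1, [-0.41, -0.19, 0], [0, 0, 0.013]]
    - [-1, [-0.41, -0.18, 0], [0, 0, 0.013]]
    - [-1, [-0.42, -0.17, 0], [0, 0, 0.013]]
    - [-1, [-0.42, -0.17, 0], [0, 0, 0.013]]
    - [-1, [-0.42, -0.16, 0], [0, 0, 0.013]]
    - [-1, [-0.43, -0.15, 0], [0, 0, 0.012]]

```text
t: 29.55
ee_pos: [561.3, -189.8, 61.2]
orientation: [0.157, -3.136, -0.001]
ft_force: [0.7, -0.3, -4.3]
width: 16.1
grasp_force: 30.0
```

Emit:
apply_moves:
  targets:
    - [-1, [0, 0, 0], [0, 0, 0]]
    - [-1, [0, 0, 0], [0, 0, 0]]

```text
t: 29.8
ee_pos: [559.9, -189.4, 61.2]
orientation: [0.159, -3.135, -0.002]
ft_force: [-0.2, 0.1, -3.8]
width: 16.2
grasp_force: 30.0
```

```bash
python3 - <<'E'
from h import *
np.set_printoptions(precision=1,suppress=True)
o=ctrl.get_obs();im=save('w9','wrist');c=cam(im,o);h=cv2.cvtColor(im['pixels'],cv2.COLOR_BGR2HSV);print(o['ee_pos'],o['ft_force'],o['width'])
a=np.radians(5.7);F=np.array([580.3,-272.1]);x=np.array([np.cos(a),np.sin(a)]);y=np.array([-x[1],x[0]])
z=o['ee_pos'][2]-27.3+22
cs,_=cv2.findContours(cv2.inRange(h,(100,120,60),(125,255,255)),cv2.RETR_EXTERNAL,cv2.CHAIN_APPROX_NONE)
for k in cs:
    if cv2.contourArea(k)<1000: continue
    for zz in(z,34):
        q=np.array([atz(c,p[0].astype(float),zz)[:2]-F for p in k]);q=np.c_[q@x,q@y];print(k[:,0].mean(0),zz,np.percentile(q,[2,98],axis=0).ravel())
plan([562.2,-189.5,42],95.7,-1,1)
E
```

```text
[ 559.9 -189.4   61.2] [-0.2  0.1 -3.8] 16.203495526191386
[179.7 222.4] 55.858207210495806 [-44.3 -10.7  -0.9  36.9]
[179.7 222.4] 34 [-39.1 -23.1   9.9  30.7]
[310.2 210.6] 55.858207210495806 [-54.2  59.8  -5.8 109.1]
[310.2 210.6] 34 [-50.3  56.6   4.3 112.3]
[52.1  7.6] 55.858207210495806 [-131.3  -54.5 -121.   -13.2]
[52.1  7.6] 34 [-137.5  -72.5 -125.8  -25.8]
psi0 95.78 [[-1, [-0.047, -0.007, 0.386], [0.0006, -0.0014, 0.0009]]]
```

Emit:
apply_moves:
  targets:
    - [-1, [0, 0, 0.15], [0, 0, 0]]
    - [-1, [0, 0, 0.15], [0, 0, 0]]
    - [-1, [0, 0, 0.1], [0, 0, 0]]
    - [-1, [0, 0, 0.03], [0, 0, 0]]
    - [-1, [0, 0, 0.014], [0, 0, 0]]
    - [-1, [0, 0, 0], [0, 0, 0]]
    - [-1, [0, 0, 0], [0, 0, 0]]

```text
t: 30.72
ee_pos: [561.6, -190.0, 40.0]
orientation: [-0.158, 3.137, -0.0]
ft_force: [-0.2, -0.2, -4.5]
width: 16.0
grasp_force: 30.0
```

Emit:
apply_moves:
  targets:
    - [-1, [-0.1, 0, 0], [0, 0, 0]]
    - [-1, [-0.1, 0, 0], [0, 0, 0]]
    - [-1, [-0.1, 0, 0], [0, 0, 0]]
    - [-1, [-0.04, 0, 0], [0, 0, 0]]
    - [-1, [0, 0, 0], [0, 0, 0]]
    - [-1, [0, 0, 0], [0, 0, 0]]

```text
t: 31.48
ee_pos: [576.6, -188.1, 39.6]
orientation: [0.158, -3.134, -0.001]
ft_force: [-6.6, -1.3, 0.7]
width: 16.1
grasp_force: 30.0
```

Emit:
apply_moves:
  targets:
    - [-1, [-0.02, 0, 0.016], [0, 0, 0]]
    - [-1, [-0.02, 0, 0], [0, 0, 0]]
    - [-1, [0, 0, 0], [0, 0, 0]]

```text
t: 31.85
ee_pos: [576.6, -188.1, 39.6]
orientation: [0.158, -3.13, -0.002]
ft_force: [-15.8, -1.7, 14.9]
width: 16.0
grasp_force: 30.0
```

Emit:
apply_moves:
  targets:
    - [-1, [-0.03, 0, 0], [0, 0, 0]]
    - [-1, [-0.02, 0, 0], [0, 0, 0]]
    - [-1, [0, 0, 0], [0, 0, 0]]

```text
t: 32.22
ee_pos: [577.2, -187.9, 39.5]
orientation: [0.158, -3.126, -0.003]
ft_force: [-23.2, -5.0, 19.6]
width: 15.7
grasp_force: 30.0
```

Emit:
apply_moves:
  targets:
    - [-1, [0.07, 0, 0], [0, 0, 0]]
    - [-1, [0, -0.08, 0], [0, 0, 0]]
    - [-1, [0, -0.08, 0], [0, 0, 0]]
    - [-1, [0, -0.04, 0], [0, 0, 0]]
    - [-1, [0, 0, 0], [0, 0, 0]]

```text
t: 32.85
ee_pos: [577.7, -195.3, 39.4]
orientation: [0.157, -3.131, -0.007]
ft_force: [-10.9, 11.0, 11.8]
width: 15.9
grasp_force: 30.0
```

Emit:
apply_moves:
  targets:
    - [-1, [0, -0.03, 0], [0, 0, 0]]
    - [-1, [0, -0.02, 0], [0, 0, 0]]
    - [-1, [0, 0, 0], [0, 0, 0]]

```text
t: 33.22
ee_pos: [577.7, -195.5, 39.5]
orientation: [0.156, -3.131, -0.012]
ft_force: [-9.8, 22.1, 16.9]
width: 16.1
grasp_force: 30.0
```

Emit:
apply_moves:
  targets:
    - [-1, [0, -0.03, 0], [0, 0, 0]]
    - [-1, [0, -0.02, 0], [0, 0, 0]]
    - [-1, [0, 0, 0], [0, 0, 0]]

```text
t: 33.6
ee_pos: [577.7, -195.8, 39.6]
orientation: [0.155, -3.13, -0.017]
ft_force: [-9.4, 32.7, 21.2]
width: 15.7
grasp_force: 30.0
```

Emit:
apply_moves:
  targets:
    - [-1, [0, 0.08, 0], [0, 0, 0]]
    - [-1, [0.02, 0.06, 0], [0, 0, 0]]
    - [-1, [0, 0, 0], [0, 0, 0]]

```text
t: 33.98
ee_pos: [577.7, -195.2, 39.3]
orientation: [0.158, -3.134, -0.002]
ft_force: [-7.0, 4.4, 4.9]
width: 15.8
grasp_force: 30.0
```

Emit:
apply_moves:
  targets:
    - [0, [0, 0, 0], [0, 0, 0]]
    - [0, [0, 0, 0], [0, 0, 0]]
    - [0, [0, 0, 0], [0, 0, 0]]
    - [0, [0, 0, -0.2], [0, 0, 0]]
    - [0, [0, 0, -0.5], [0, 0, 0]]
    - [0, [0, 0, -0.6], [0, 0, 0]]
    - [0, [0.3, 0, -0.6], [0, 0, 0]]
    - [0, [0.3, 0, 0], [0, 0, 0]]

```text
t: 34.98
ee_pos: [550.7, -199.9, 136.8]
orientation: [-0.158, 3.133, -0.003]
ft_force: [0.1, -0.2, -0.5]
width: 43.8
grasp_force: 0.0
```

```bash
python3 - <<'E'
from h import *
o=ctrl.get_obs();print(o['ee_pos'])
plan([405,-349,60],80.6,0,7)
E
```

```text
[ 550.7062415  -199.87825002  136.79874483]
psi0 95.78 [[0, [0.458, -0.381, 0.218], [-0.0002, 0.0005, 0.0241]], [0, [0.443, -0.399, 0.218], [-0.0002, 0.0005, 0.0241]], [0, [0.428, -0.415, 0.219], [-0.0002, 0.0005, 0.0241]], [0, [0.411, -0.431, 0.219], [-0.0002, 0.0005, 0.0241]], [0, [0.395, -0.446, 0.219], [-0.0002, 0.0005, 0.0241]], [0, [0.377, -0.461, 0.219], [-0.0002, 0.0005, 0.0241]], [0, [0.36, -0.475, 0.219], [-0.0002, 0.0005, 0.0241]]]
```

Emit:
apply_moves:
  targets:
    - [0, [0.46, -0.38, 0], [0, 0, 0.024]]
    - [0, [0.44, -0.4, 0], [0, 0, 0.024]]
    - [0, [0.43, -0.42, 0], [0, 0, 0.024]]
    - [0, [0.41, -0.43, 0.3], [0, 0, 0.024]]
    - [0, [0.4, -0.45, 0.4], [0, 0, 0.024]]
    - [0, [0.38, -0.46, 0.4], [0, 0, 0.024]]
    - [0, [0.36, -0.48, 0.4], [0, 0, 0.025]]
    - [0, [0, 0, 0], [0, 0, 0]]

```text
t: 35.98
ee_pos: [400.4, -348.5, 57.2]
orientation: [-0.263, -3.127, -0.004]
ft_force: [0.6, -0.2, 0.5]
width: 43.9
grasp_force: 0.0
```

Emit:
apply_moves:
  targets:
    - [0, [0, 0, 0], [0, 0, 0]]

```text
t: 36.1
ee_pos: [403.2, -348.5, 59.0]
orientation: [-0.258, -3.131, -0.0]
ft_force: [0.7, 0.6, -0.2]
width: 44.0
grasp_force: 0.0
```

```bash
python3 - <<'E'
from h import *
np.set_printoptions(precision=1,suppress=True)
o=ctrl.get_obs();im=save('w10','wrist');c=cam(im,o);h=cv2.cvtColor(im['pixels'],cv2.COLOR_BGR2HSV);print(o['ee_pos'])
cs,_=cv2.findContours(cv2.inRange(h,(100,120,60),(125,255,255)),cv2.RETR_EXTERNAL,cv2.CHAIN_APPROX_NONE)
for k in cs:
    if cv2.contourArea(k)<1000: continue
    q=np.array([atz(c,p[0].astype(float),22)[:2] for p in k],np.float32);r=cv2.minAreaRect(q);print(k[:,0].mean(0),np.array(r[0]),np.array(r[1]),r[2])
plan([411,-348.7,27],80.6,0,1)
E
```

```text
[ 403.2 -348.5   59. ]
[310.4 233.8] [ 409.5 -349.6] [48.9 81.9] 80.51049041748047
psi0 80.61 [[0, [-0.145, 0.02, 0.648], [-0.0001, 0.0004, 0.0001]]]
```

Emit:
apply_moves:
  targets:
    - [0, [-0.14, 0.01, 0], [0, 0, 0]]
    - [0, [0, 0, 0.3], [0, 0, 0]]
    - [0, [0, 0, 0.34], [0, 0, 0]]
    - [0, [0, 0, 0], [0, 0, 0]]
    - [-1, [0, 0, 0], [0, 0, 0]]
    - [-1, [0, 0, 0], [0, 0, 0]]
    - [-1, [0, 0, 0], [0, 0, 0]]
    - [-1, [0, 0, 0], [0, 0, 0]]

```text
t: 37.15
ee_pos: [410.2, -349.6, 27.3]
orientation: [0.258, 3.13, -0.001]
ft_force: [0.5, 0.4, 1.4]
width: 15.7
grasp_force: 30.0
```

Emit:
apply_moves:
  targets:
    - [-1, [0, 0, 0], [0, 0, 0]]

```text
t: 37.28
ee_pos: [410.2, -349.6, 27.4]
orientation: [0.259, 3.13, -0.001]
ft_force: [-0.5, -0.1, 3.7]
width: 15.9
grasp_force: 30.0
```

```bash
python3 - <<'E'
from h import *
o=ctrl.get_obs();print(o['ee_pos'],o['ft_force'],o['width'])
plan([577,-340.7,o['ee_pos'][2]+35],95.7,-1,8)
E
```

```text
[ 410.18984447 -349.61268563   27.35262289] [-0.46738367 -0.14313052  3.74963995] 15.902705516170464
psi0 80.56 [[-1, [-0.408, 0.09, -0.087], [-0.0, 0.0, -0.021]], [-1, [-0.411, 0.077, -0.087], [-0.0, 0.0, -0.021]], [-1, [-0.413, 0.063, -0.087], [-0.0, 0.0, -0.021]], [-1, [-0.415, 0.05, -0.087], [-0.0, 0.0, -0.021]], [-1, [-0.416, 0.036, -0.087], [-0.0, 0.0, -0.021]], [-1, [-0.417, 0.022, -0.087], [-0.0, 0.0, -0.021]], [-1, [-0.418, 0.008, -0.087], [-0.0, 0.0, -0.021]], [-1, [-0.418, -0.005, -0.087], [-0.0, 0.0, -0.021]]]
```

Emit:
apply_moves:
  targets:
    - [-1, [0, 0, -0.4], [0, 0, 0]]
    - [-1, [0, 0, -0.3], [0, 0, 0]]
    - [-1, [-0.41, 0.09, 0], [0, 0, -0.021]]
    - [-1, [-0.41, 0.08, 0], [0, 0, -0.021]]
    - [-1, [-0.41, 0.06, 0], [0, 0, -0.021]]
    - [-1, [-0.41, 0.05, 0], [0, 0, -0.021]]
    - [-1, [-0.42, 0.04, 0], [0, 0, -0.021]]
    - [-1, [-0.42, 0.02, 0], [0, 0, -0.021]]

```text
t: 38.28
ee_pos: [536.7, -342.2, 61.4]
orientation: [0.056, -3.141, -0.001]
ft_force: [-0.7, -0.0, -3.8]
width: 15.9
grasp_force: 30.0
```

Emit:
apply_moves:
  targets:
    - [-1, [-0.42, 0.01, 0], [0, 0, -0.021]]
    - [-1, [-0.42, 0, 0], [0, 0, -0.021]]
    - [-1, [0, 0, 0], [0, 0, 0]]
    - [-1, [0, 0, 0], [0, 0, 0]]

```text
t: 38.78
ee_pos: [576.6, -339.5, 61.3]
orientation: [0.156, -3.136, -0.001]
ft_force: [-0.1, 0.5, -4.0]
width: 15.8
grasp_force: 30.0
```

```bash
python3 - <<'E'
from h import *
np.set_printoptions(precision=1,suppress=True)
o=ctrl.get_obs();im=save('w11','wrist');c=cam(im,o);h=cv2.cvtColor(im['pixels'],cv2.COLOR_BGR2HSV);print(o['ee_pos'],o['ft_force'],o['width'])
a=np.radians(5.7);F=np.array([580.3,-272.1]);x=np.array([np.cos(a),np.sin(a)]);y=np.array([-x[1],x[0]])
z=o['ee_pos'][2]-27.3+22
cs,_=cv2.findContours(cv2.inRange(h,(100,120,60),(125,255,255)),cv2.RETR_EXTERNAL,cv2.CHAIN_APPROX_NONE)
for k in cs:
    if cv2.contourArea(k)<1000: continue
    for zz in(z,34):
        q=np.array([atz(c,p[0].astype(float),zz)[:2]-F for p in k]);q=np.c_[q@x,q@y];print(k[:,0].mean(0),zz,np.percentile(q,[2,98],axis=0).ravel())
plan([577,-340.7,39.7],95.7,-1,1)
E
```

```text
[ 576.6 -339.5   61.3] [-0.1  0.5 -4. ] 15.756635205813131
[530.8 237.1] 55.99310736205622 [-43.5  28.9  21.5  82. ]
[530.8 237.1] 34 [-38.5  41.4  35.1 101.4]
[422.8 226.5] 55.99310736205622 [-43.6 -31.8   5.3  15. ]
[422.8 226.5] 34 [-38.5 -27.2  16.7  25.7]
[310.4 210.9] 55.99310736205622 [-51.9 -91.2  -4.5 -41.7]
[310.4 210.9] 34 [-48.  -94.4   5.6 -38.4]
psi0 95.68 [[-1, [-0.012, -0.022, 0.434], [0.0006, -0.0009, -0.0002]]]
```

Emit:
apply_moves:
  targets:
    - [-1, [0, -0.02, 0.15], [0, 0, 0]]
    - [-1, [0, 0, 0.15], [0, 0, 0]]
    - [-1, [0, 0, 0.1], [0, 0, 0]]
    - [-1, [0, 0, 0.03], [0, 0, 0]]
    - [-1, [0, 0, 0.014], [0, 0, 0]]
    - [-1, [0, 0, 0], [0, 0, 0]]

```text
t: 39.58
ee_pos: [577.4, -341.1, 39.9]
orientation: [-0.156, 3.138, -0.0]
ft_force: [-0.2, 0.1, -3.7]
width: 16.2
grasp_force: 30.0
```

Emit:
apply_moves:
  targets:
    - [-1, [-0.08, 0, 0.01], [0, 0, 0]]
    - [-1, [-0.08, 0, 0], [0, 0, 0]]
    - [-1, [-0.08, 0, 0], [0, 0, 0]]
    - [-1, [-0.04, 0, 0], [0, 0, 0]]
    - [-1, [0, 0, 0], [0, 0, 0]]
    - [-1, [0, 0, 0], [0, 0, 0]]

```text
t: 40.33
ee_pos: [590.9, -339.7, 39.4]
orientation: [0.155, -3.137, -0.0]
ft_force: [-3.2, -0.1, 0.2]
width: 16.1
grasp_force: 30.0
```

Emit:
apply_moves:
  targets:
    - [-1, [-0.03, 0, 0.014], [0, 0, 0]]
    - [-1, [-0.03, 0, 0], [0, 0, 0]]
    - [-1, [0, 0, 0], [0, 0, 0]]

```text
t: 40.7
ee_pos: [591.1, -339.6, 39.5]
orientation: [0.156, -3.132, -0.002]
ft_force: [-16.8, -0.9, 13.0]
width: 15.8
grasp_force: 30.0
```

Emit:
apply_moves:
  targets:
    - [-1, [-0.03, 0, 0], [0, 0, 0]]
    - [-1, [-0.02, 0, 0], [0, 0, 0]]
    - [-1, [0, 0, 0], [0, 0, 0]]

```text
t: 41.08
ee_pos: [591.3, -339.5, 39.6]
orientation: [0.156, -3.128, -0.003]
ft_force: [-24.7, -2.6, 20.6]
width: 16.1
grasp_force: 30.0
```

Fence contact at 591.1; now the rib.

Emit:
apply_moves:
  targets:
    - [-1, [0.06, 0, 0], [0, 0, 0]]
    - [-1, [0, -0.08, 0], [0, 0, 0]]
    - [-1, [0, -0.08, 0], [0, 0, 0]]
    - [-1, [0, -0.04, 0], [0, 0, 0]]
    - [-1, [0, 0, 0], [0, 0, 0]]

```text
t: 41.7
ee_pos: [591.7, -346.3, 39.6]
orientation: [0.156, -3.131, -0.009]
ft_force: [-14.0, 12.0, 18.5]
width: 15.7
grasp_force: 30.0
```

Emit:
apply_moves:
  targets:
    - [-1, [0, -0.03, 0], [0, 0, 0]]
    - [-1, [0, -0.02, 0], [0, 0, 0]]
    - [-1, [0, 0, 0], [0, 0, 0]]

```text
t: 42.08
ee_pos: [591.7, -346.8, 39.6]
orientation: [0.155, -3.13, -0.014]
ft_force: [-13.7, 20.0, 22.6]
width: 15.8
grasp_force: 30.0
```

Emit:
apply_moves:
  targets:
    - [-1, [0, -0.02, 0], [0, 0, 0]]
    - [-1, [0, -0.02, 0], [0, 0, 0]]
    - [-1, [0, 0, 0], [0, 0, 0]]

```text
t: 42.45
ee_pos: [591.7, -346.9, 39.6]
orientation: [0.155, -3.129, -0.019]
ft_force: [-14.8, 26.5, 25.7]
width: 15.9
grasp_force: 30.0
```

Emit:
apply_moves:
  targets:
    - [-1, [0, 0.07, 0], [0, 0, 0]]
    - [-1, [0.03, 0.06, 0], [0, 0, 0]]
    - [-1, [0, 0, 0], [0, 0, 0]]

```text
t: 42.82
ee_pos: [591.7, -346.5, 39.4]
orientation: [0.156, -3.135, -0.003]
ft_force: [-7.9, 4.4, 8.3]
width: 15.7
grasp_force: 30.0
```

Emit:
apply_moves:
  targets:
    - [0, [0, 0, 0], [0, 0, 0]]
    - [0, [0, 0, 0], [0, 0, 0]]
    - [0, [0, 0, 0], [0, 0, 0]]
    - [0, [0, 0, -0.2], [0, 0, 0]]
    - [0, [0, 0, -0.5], [0, 0, 0]]
    - [0, [0, 0, -0.6], [0, 0, 0]]
    - [0, [0.5, 0.2, -0.7], [0, 0, 0]]
    - [0, [0.5, 0.7, -0.7], [0, 0, 0]]

```text
t: 43.82
ee_pos: [538.6, -308.6, 175.3]
orientation: [-0.153, 3.136, -0.002]
ft_force: [0.2, 0.8, 0.6]
width: 44.0
grasp_force: 0.0
```

Emit:
apply_moves:
  targets:
    - [-1, [0.5, 0.8, -0.7], [0, 0, 0]]
    - [-1, [0.5, 0.8, -0.7], [0, 0, 0]]
    - [-1, [0.5, 0.8, -0.5], [0, 0, 0]]
    - [-1, [0, 0.8, 0], [0, 0, 0]]
    - [-1, [0, 0.4, 0], [0, 0, 0]]
    - [-1, [0, 0, 0], [0, 0, 0]]
    - [-1, [0, 0, 0], [0, 0, 0]]

```text
t: 44.7
ee_pos: [446.7, -136.6, 269.0]
orientation: [-0.156, 3.137, -0.001]
ft_force: [-0.4, 0.1, 0.4]
width: 0.5
grasp_force: 0.0
```

```bash
python3 - <<'E'
from h import *
import pickle
np.set_printoptions(precision=1,suppress=True)
o=ctrl.get_obs();im=save('w12','wrist');t=save('t12','top');s=save('s12','scene');print(o['ee_pos'],o['ft_force'],o['width'])
c=cam(im,o);ct=cam(t);cs=cam(s);pickle.dump((o,im,t,s),open('w12.pkl','wb'))
a=np.radians(5.7);F=np.array([580.3,-272.1]);X=np.array([np.cos(a),np.sin(a)]);Y=np.array([-X[1],X[0]])
def draw(cc,img):
    A=img.copy()
    def poly(pts,co): cv2.polylines(A,[np.round(np.array([proj(cc,p) for p in pts])*16).astype(int)],True,co,1,cv2.LINE_AA,4)
    for b in(-76,0,76):
        for (hx,hy,z) in((40,25,34),(20,8,66)):
            poly([[*(F+X*(5+i*hx)+Y*(b+j*hy)),z] for i,j in((-1,-1),(1,-1),(1,1),(-1,1))],(255,0,255))
    for p in((578,112),(567.9,224),(557.7,336.3)):
        poly([[p[0]+44*np.cos(u),p[1]+44*np.sin(u),70] for u in np.linspace(0,6.28,40)],(255,0,255))
    return A
A=draw(c,im['pixels']);B=draw(cs,s['pixels'])[175:265,165:445];B=cv2.resize(B,(640,206),interpolation=cv2.INTER_CUBIC)
cv2.imwrite('pics/ov12.png',np.vstack([A[:380],B]))
E
```

```text
[ 446.7 -136.6  269. ] [-0.4  0.1  0.4] 0.5334261477911098
```

View pics/ov12.png

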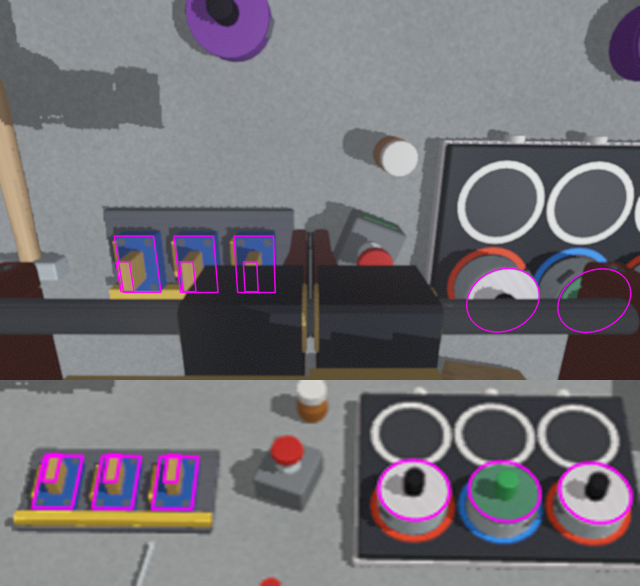

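```bash
python3 - <<'E'
from h import *
plan([539.7,-51.7,100],95.6,-1,1)
E
```

```text
psi0 95.63 [[-1, [-2.023, 1.511, 3.37], [-0.0, -0.0001, 0.0003]]]
```

Emit:
apply_moves:
  targets:
    - [-1, [-0.4, 0.3, 0.4], [0, 0, 0]]
    - [-1, [-0.5, 0.4, 0.6], [0, 0, 0]]
    - [-1, [-0.5, 0.4, 0.6], [0, 0, 0]]
    - [-1, [-0.5, 0.31, 0.6], [0, 0, 0]]
    - [-1, [-0.12, 0.1, 0.6], [0, 0, 0]]
    - [-1, [0, 0, 0.4], [0, 0, 0]]
    - [-1, [0, 0, 0.17], [0, 0, 0]]
    - [-1, [0, 0, 0], [0, 0, 0]]

```text
t: 45.85
ee_pos: [539.1, -51.3, 99.7]
orientation: [0.155, -3.137, -0.0]
ft_force: [0.2, 0.1, -0.3]
width: 0.7
grasp_force: 0.0
```

Emit:
apply_moves:
  targets:
    - [-1, [0, 0, 0.2], [0, 0, 0]]
    - [-1, [0, 0, 0.15], [0, 0, 0]]
    - [-1, [0, 0, 0.1], [0, 0, 0]]
    - [-1, [0, 0, 0.1], [0, 0, 0]]
    - [-1, [0, 0, 0.05], [0, 0, 0]]
    - [-1, [0, 0, 0], [0, 0, 0]]

```text
t: 46.6
ee_pos: [539.7, -51.0, 70.3]
orientation: [-0.156, 3.137, -0.0]
ft_force: [0.4, -1.3, 6.8]
width: 0.5
grasp_force: 3.0
```

Emit:
apply_moves:
  targets:
    - [-1, [0, 0, 0.04], [0, 0, 0]]
    - [-1, [0, 0, 0.04], [0, 0, 0]]
    - [-1, [0, 0, 0.02], [0, 0, 0]]
    - [-1, [0, 0, 0], [0, 0, 0]]
    - [-1, [0, 0, 0], [0, 0, 0]]

```text
t: 47.22
ee_pos: [539.9, -51.1, 67.9]
orientation: [-0.156, 3.136, -0.001]
ft_force: [-8.4, -0.5, 33.4]
width: 0.4
grasp_force: 16.8
```

At its stop (force 33 N at 67.9 mm, no further travel). Raise, move clear and check everything before handing in.

Emit:
apply_moves:
  targets:
    - [-1, [0, 0, -0.2], [0, 0, 0]]
    - [-1, [0, 0, -0.4], [0, 0, 0]]
    - [-1, [0.2, 0, -0.6], [0, 0, 0]]
    - [-1, [0.6, 0, -0.6], [0, 0, 0]]
    - [-1, [0.6, 0, -0.7], [0, 0, 0]]
    - [-1, [0.6, 0, -0.7], [0, 0, 0]]
    - [-1, [0.2, 0, -0.7], [0, 0, 0]]
    - [-1, [0, 0, 0], [0, 0, 0]]

```text
t: 48.22
ee_pos: [430.6, -62.0, 262.2]
orientation: [-0.155, 3.133, -0.001]
ft_force: [0.2, 0.1, -0.3]
width: 0.7
grasp_force: 0.0
```

```bash
python3 - <<'E'
from h import *
import pickle
np.set_printoptions(precision=1,suppress=True)
s0=pickle.load(open('w12.pkl','rb'))[3]
s=save('s13','scene');print(ctrl.get_obs()['ee_pos'])
d=cv2.absdiff(s['pixels'],s0['pixels']).max(2)>40
print('changed px: fixture',d[195:240,165:250].sum(),'plate',d[175:262,315:445].sum(),'plunger',d[190:225,275:310].sum())
c=s['pixels'][170:270,160:450];cv2.imwrite('pics/f13.png',cv2.resize(c,None,fx=2.7,fy=2.7,interpolation=cv2.INTER_CUBIC))
E
```

```text
[430.2 -61.8 260.8]
changed px: fixture 0 plate 0 plunger 0
```

View pics/f13.png

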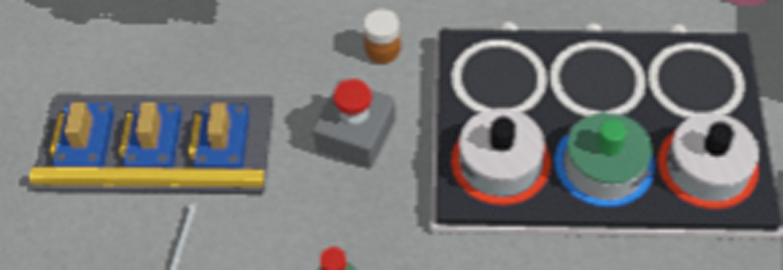

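The picture shows all three pots on their rings, the three inserts against fence and ribs, and the plunger back up. Nothing has changed since before the press.

```bash
python3 -c "
from workcell import ctrl
print(ctrl.close_job())"
```

```text
the job is handed in; nothing more can be done
None
```

The job is handed in at about 48 s of the 210 s allowed: all three pots are on their rings, all three inserts are home against fence and rib, and the plunger was pressed to its stop and is back up; no verdict came back.

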